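# Load strap dies on the blow-off slide, blow them clean, draw them back

## Task

Leaving the slide clamped where it stands, set every strap die that lies on the cutting bench into the tray of the blow-off slide, one to a pocket, lying flat with the carrying bar up. Then loosen the clamp knob fully, slide the tray fully home against the stop by the air gun, turn the knob fully tight again, squeeze the gun's trigger all the way for a good second and let it spring back. Last, loosen the knob fully again and draw the tray all the way back to the end of its travel away from the gun, and leave it there unclamped with the dies in it. Do not pull the trigger before the tray is clamped home, and leave the other things on the bench where they are.

Things in the scene. Friction and masses are not known exactly. Their poses are not given: they have to be found in the camera images.
- die_a: strap cutting die: an open rectangular steel frame 76 x 54 mm in plan and 28 mm high, with a steel carrying bar 12 mm wide across its back, running along its length (its own x axis) in the middle, from 28 to 54 mm above its underside, the full 76 mm long; 0.25 kg. Origin: centre of its underside, z up through the bar. Two to four dies are present
- die_b: strap cutting die: an open rectangular steel frame 76 x 54 mm in plan and 28 mm high, with a steel carrying bar 12 mm wide across its back, running along its length (its own x axis) in the middle, from 28 to 54 mm above its underside, the full 76 mm long; 0.25 kg. Origin: centre of its underside, z up through the bar. Two to four dies are present
- die_c: strap cutting die: an open rectangular steel frame 76 x 54 mm in plan and 28 mm high, with a steel carrying bar 12 mm wide across its back, running along its length (its own x axis) in the middle, from 28 to 54 mm above its underside, the full 76 mm long; 0.25 kg. Origin: centre of its underside, z up through the bar. Two to four dies are present
- die_d: strap cutting die: an open rectangular steel frame 76 x 54 mm in plan and 28 mm high, with a steel carrying bar 12 mm wide across its back, running along its length (its own x axis) in the middle, from 28 to 54 mm above its underside, the full 76 mm long; 0.25 kg. Origin: centre of its underside, z up through the bar. Two to four dies are present
- station: blow-off slide, fixed to the bench: a grey base plate 130 x 520 x 12 mm with a steel rail along its own y axis; the tray carriage rides on the rail and an air gun stands at the +y end. Origin on the bench under the middle of the rail
- carriage (a joint): travel of the tray carriage along the station's +y, towards the air gun, m: 0 = fully back, at the end of its travel away from the gun, 0.160 = fully home against the stop by the gun. The tray is aluminium, 183 mm (station x) by 139 mm (station y), with 2 x 2 pockets; it moves by hand (about 2 N) only when the clamp knob is loose
- knob (a joint): turn of the clamp knob, rad: 0 = loose, 1.3 = fully tight; it clamps from about 0.8 on. Growing values turn it clockwise seen from above; it turns with about 0.2 N m and stays where it is left
- trigger (a joint): swing of the air gun's trigger, rad: 0 = released, 0.20 = fully squeezed (vertical); it springs back by itself (about 8 N at the top fully squeezed). A steel lever 92 mm long, 18 mm wide (station x), 8 mm thick, free end up, hinged at its lower end 22 mm to -y of and 77 mm below point gun_grip
- knob_grip (a point): on the axis of the clamp knob, which sits on a tongue at the carriage's -y end, 128 mm from the tray's centre. Black bar grip 14 mm wide, 52 mm long and 30 mm high, its top 12 mm above this point (78 mm over the bench). The bar lies along this point's own y axis; at 0 rad that is the station's y axis. The tray wall is 58 mm from the axis
- gun_grip (a point): centre of the air gun's fixed upright grip, 155 mm over the bench. The grip is 26 mm (station x) by 28 mm (station y), its top 20 mm above this point. The trigger stands along the grip's -y side: fully squeezed it is vertical, outer face 26 mm to -y of this point; released its outer face is about 41 mm away at this height
- pocket0 (a point): centre of the floor of one tray pocket (34 mm over the bench), 84 mm (along the point's x, the station's x) by 62 mm (along y), walls 14 mm high and 5 mm thick; takes one die with its length along x, either way round
- pocket1 (a point): centre of the floor of one tray pocket (34 mm over the bench), 84 mm (along the point's x, the station's x) by 62 mm (along y), walls 14 mm high and 5 mm thick; takes one die with its length along x, either way round
- pocket2 (a point): centre of the floor of one tray pocket (34 mm over the bench), 84 mm (along the point's x, the station's x) by 62 mm (along y), walls 14 mm high and 5 mm thick; takes one die with its length along x, either way round
- pocket3 (a point): centre of the floor of one tray pocket (34 mm over the bench), 84 mm (along the point's x, the station's x) by 62 mm (along y), walls 14 mm high and 5 mm thick; takes one die with its length along x, either way round
- weight1: bystander: black pattern weight, cylinder 56 mm across, 35 mm high; origin centre of underside
- weight2: bystander: black pattern weight, cylinder 56 mm across, 35 mm high; origin centre of underside
- glue_bottle: bystander: white bottle 64 mm across, 170 mm high; origin centre of underside
- mallet: bystander: hammer lying on the bench
- glue_brush: bystander: brush lying on the bench
- tin: bystander: can 80 mm across, 110 mm high; origin centre of underside
- mug: bystander: white mug 80 mm across, 90 mm high; origin centre of underside
Not all that is in view belongs to the job. What is shaped like the die_c but blue, green or red is not meant.

How it is judged (in metres and radians):
On the way, in this order (a step that is already met when the one before it is completed fails the run):
1. every die present lies in a pocket of the tray, bar up (((horizontal distance between die_a and pocket0 below 0.009 m and z of die_a in the frame of pocket0 between -0.006 and 0.006 m) or (horizontal distance between die_a and pocket1 below 0.009 m and z of die_a in the frame of pocket1 between -0.006 and 0.006 m) or (horizontal distance between die_a and pocket2 below 0.009 m and z of die_a in the frame of pocket2 between -0.006 and 0.006 m) or (horizontal distance between die_a and pocket3 below 0.009 m and z of die_a in the frame of pocket3 between -0.006 and 0.006 m)) and angle between each of die_a, die_b, die_c, die_d's own z axis and vertical below 0.1 rad and ((horizontal distance between die_b and pocket0 below 0.009 m and z of die_b in the frame of pocket0 between -0.006 and 0.006 m) or (horizontal distance between die_b and pocket1 below 0.009 m and z of die_b in the frame of pocket1 between -0.006 and 0.006 m) or (horizontal distance between die_b and pocket2 below 0.009 m and z of die_b in the frame of pocket2 between -0.006 and 0.006 m) or (horizontal distance between die_b and pocket3 below 0.009 m and z of die_b in the frame of pocket3 between -0.006 and 0.006 m)) and ((horizontal distance between die_c and pocket0 below 0.009 m and z of die_c in the frame of pocket0 between -0.006 and 0.006 m) or (horizontal distance between die_c and pocket1 below 0.009 m and z of die_c in the frame of pocket1 between -0.006 and 0.006 m) or (horizontal distance between die_c and pocket2 below 0.009 m and z of die_c in the frame of pocket2 between -0.006 and 0.006 m) or (horizontal distance between die_c and pocket3 below 0.009 m and z of die_c in the frame of pocket3 between -0.006 and 0.006 m)) and ((horizontal distance between die_d and pocket0 below 0.009 m and z of die_d in the frame of pocket0 between -0.006 and 0.006 m) or (horizontal distance between die_d and pocket1 below 0.009 m and z of die_d in the frame of pocket1 between -0.006 and 0.006 m) or (horizontal distance between die_d and pocket2 below 0.009 m and z of die_d in the frame of pocket2 between -0.006 and 0.006 m) or (horizontal distance between die_d and pocket3 below 0.009 m and z of die_d in the frame of pocket3 between -0.006 and 0.006 m)) and value of joint knob above 1 rad), for 0.2 s.
2. the clamp knob is loosened (below 0.35 rad) (value of joint knob below 0.35 rad), for 0.1 s.
3. the tray is slid home against the stop (within 5 mm) (value of joint carriage above 0.155 m), for 0.2 s.
4. the knob is tightened (above 1.0 rad) with the tray home (value of joint carriage above 0.155 m and value of joint knob above 1 rad), for 0.2 s.
5. the trigger is squeezed (above 0.15 rad) for 0.8 s with the tray clamped home (all of step 4 and value of joint trigger above 0.15 rad), for 0.8 s.
6. the trigger is let go (value of joint trigger below 0.04 rad), for 0.2 s.
At the end, for the whole second after the job is handed in: Every die present sits flat in a tray pocket, bar up (centre within 9 mm of the pocket's centre, underside within 6 mm of its floor, tilt under 0.1 rad), at rest; the tray is within 8 mm of the far end of its travel, the knob loose (below 0.35 rad) and the trigger released (below 0.04 rad) (((horizontal distance between die_a and pocket0 below 0.009 m and z of die_a in the frame of pocket0 between -0.006 and 0.006 m) or (horizontal distance between die_a and pocket1 below 0.009 m and z of die_a in the frame of pocket1 between -0.006 and 0.006 m) or (horizontal distance between die_a and pocket2 below 0.009 m and z of die_a in the frame of pocket2 between -0.006 and 0.006 m) or (horizontal distance between die_a and pocket3 below 0.009 m and z of die_a in the frame of pocket3 between -0.006 and 0.006 m)) and angle between each of die_a, die_b, die_c, die_d's own z axis and vertical below 0.1 rad and ((horizontal distance between die_b and pocket0 below 0.009 m and z of die_b in the frame of pocket0 between -0.006 and 0.006 m) or (horizontal distance between die_b and pocket1 below 0.009 m and z of die_b in the frame of pocket1 between -0.006 and 0.006 m) or (horizontal distance between die_b and pocket2 below 0.009 m and z of die_b in the frame of pocket2 between -0.006 and 0.006 m) or (horizontal distance between die_b and pocket3 below 0.009 m and z of die_b in the frame of pocket3 between -0.006 and 0.006 m)) and ((horizontal distance between die_c and pocket0 below 0.009 m and z of die_c in the frame of pocket0 between -0.006 and 0.006 m) or (horizontal distance between die_c and pocket1 below 0.009 m and z of die_c in the frame of pocket1 between -0.006 and 0.006 m) or (horizontal distance between die_c and pocket2 below 0.009 m and z of die_c in the frame of pocket2 between -0.006 and 0.006 m) or (horizontal distance between die_c and pocket3 below 0.009 m and z of die_c in the frame of pocket3 between -0.006 and 0.006 m)) and ((horizontal distance between die_d and pocket0 below 0.009 m and z of die_d in the frame of pocket0 between -0.006 and 0.006 m) or (horizontal distance between die_d and pocket1 below 0.009 m and z of die_d in the frame of pocket1 between -0.006 and 0.006 m) or (horizontal distance between die_d and pocket2 below 0.009 m and z of die_d in the frame of pocket2 between -0.006 and 0.006 m) or (horizontal distance between die_d and pocket3 below 0.009 m and z of die_d in the frame of pocket3 between -0.006 and 0.006 m)) and linear speed of each of die_a, die_b, die_c, die_d below 0.02 m/s and value of joint carriage below 0.008 m and value of joint knob below 0.35 rad and value of joint trigger below 0.04 rad); the robot touches nothing.
It fails at once if the trigger is pulled while the tray is not clamped home (value of joint trigger above 0.12 rad and (value of joint carriage below 0.15 m or value of joint knob below 0.9 rad)).
It fails at once if one of the other things on the bench is moved by more than 40 mm (distance of any of weight1, weight2, glue_bottle, mallet, glue_brush, tin, mug from where it was at the start of the episode above 0.04 m).
Of die_a, die_b, die_c, die_d only 2 to 4 are there at a start; the rules pass over those that are not, and their reading is None.
At some moment in a run one of die_a, die_b, die_c, die_d may be knocked a few centimetres aside while the robot is not near it.
Once in a run the grip may slacken for a moment while it holds something.
It also fails if it takes over 210 s, if anything falls off the work surface, if the arm or the gripper's body presses on something with over 40 N, if the wrist force passes 120 N, or if a joint passes its speed limit or range.

## Robot

A 6-joint arm with a two-finger parallel gripper is mounted at the origin on the work surface. World frame = base frame: x ahead of the robot, y to its left, z up, the work surface at z = 0. Lengths are in mm, angles in rad, forces in N, time in s.
With the tool pointing down it reaches from about 400 to 925 mm from the base axis. Payload 3.4 kg.
Tool frame: the origin (TCP) lies at the centre of the arm's flange, where the gripper is bolted on; the fingertips stand 173 mm ahead of it and the grasp point (between the pads) lies 155 mm ahead of it; z points along the fingers, x is the direction in which the jaws open and shut, and the axes are right-handed (so a half turn about z gives the same grasp; the last joint's range is limited). The gripper opens to 85 mm and grips with 20 to 120 N. Pads are 22 mm wide; open, the fingers measure 114 mm over their backs; the gripper's body (76 mm by 85 mm) begins 54 mm behind the grasp point. The pads swing forward as they close: fully open they stand 13 mm farther back than shut.
Start: joints at [1.117, 0.307, 1.506, -0, 1.328, -0.073], TCP at [213.73, 533.809, 404.705] pointing down, gripper open.
Joint ranges: [-3.12, 3.12], [-1.05, 2.28], [0.14, 2.33], [-1.42, 4.57], [0.1, 2.73], [-2.68, 2.68]. Speed limits (rad/s): [2.57, 2.57, 3.14, 3.14, 3.14, 3.14].

## Interface

Orientations are given as a unit quaternion [x, y, z, w].
In Python, from cell import monitor, camera, arm gives the robot as it stands.
- The arm moves only by the shell command python3 -m inch 'ROWS' [OPENING] [FORCE]. ROWS is JSON, a list of rows, each an object with "dp": the shift along the tool's x, y, z in cm, a list of three; "turn": the turn about the tool's z in degrees. In form: [{"dp": [dx, dy, dz], "turn": turn}, ...]. A call has 1 to 8 rows; each row is the pose to reach, as a shift and turn from the pose measured when the call began, along the tool's axes at that moment; what a row does not reach only later rows make up. A row lasts 1/8 s, in which the tool goes at most 62.5 mm and 10.7 degrees, less where a joint would pass 70% of its speed; a pose out of reach is approached as far as the arm can. A call with a gripper value outside its range is refused whole. OPENING is the closure in counts, from 0 (fully open) to 255 (shut), set as the call begins (- or left out, the last holds). The fingers move at their own pace and stop on an object; FORCE is the grip in N (left out, the last holds). Time passes only in rows, so rows that repeat a pose let the fingers close. It gives the time, the measured TCP pose, the force and the opening at its end, in the units of the state.
- monitor.read_state(): the state, without advancing time (a new reading comes with each control period).
- camera(name): name is "scene" or "top" or "wrist"; returns a dict with "img" (400x640x3 uint8, red, green, blue), "depth" (400x640 float32, mm along the optical axis (not along the pixel's ray), 0 where there is no reading), "fov_y" (degrees; the focal length in pixels is half the picture's height over the tangent of half this angle, whatever the lens; pixels are square), "cx", "cy" (the principal point, pixels), "pose" (4x4, takes a point from camera to world coordinates). Camera axes: x right, y down, z forward; pixel columns grow to the right and rows downward; lengths in mm; the calibration is good to about 2 mm. A picture is of the moment at which its call begins.
- arm.close_job(): hands the job in, once; it reports no verdict.
The state is a dict: "time_s": time; "q": joint angles; "joint_vel": joint speeds; "tau": joint torques, N m; "eef_pos": TCP position; "orientation": TCP orientation; "ft_force": force on the tool from outside, world axes, zero at the start; "moment": the same for the moment, N m; "gripper_width": finger opening in mm.
Only numpy, scipy, OpenCV 4.12 (cv2) and the standard library are available. Lean on these libraries where they do the work, as an engineer would, in place of code of your own. Each camera call takes 0.05 s, during which the arm holds its last target.

## Working session

There is one attempt and no reset: what is moved stays moved. The work goes in short steps, Python scripts to look and compute and a shell command to move; the robot and the scene stay as the last step left them, time stands still between calls to the robot, and variables do not carry over. Pictures are saved under pics/ and viewed, and the job is handed in when it is done.

```bash
ls; mkdir -p pics; cat > h.py <<'E'
import numpy as np, cv2
from cell import monitor, camera, arm
from scipy.spatial.transform import Rotation as R
def grab(n,fn=None):
    c=camera(n)
    if fn: cv2.imwrite('pics/'+fn,c['img'][:,:,::-1])
    return c
def cloud(c):
    d=c['depth'];f=200/np.tan(np.radians(c['fov_y']/2));f=d.shape[0]/2/np.tan(np.radians(c['fov_y']/2))
    v,u=np.mgrid[:d.shape[0],:d.shape[1]]
    P=np.stack([(u-c['cx'])*d/f,(v-c['cy'])*d/f,d,np.ones_like(d)],-1)
    W=P@np.array(c['pose']).T
    W=W[...,:3]; W[d==0]=np.nan
    return W
E
python3 - <<'E'
from h import *
s=monitor.read_state();print(s)
for n in ['scene','top','wrist']:
    c=grab(n,n+'0.png');print(n,c['fov_y'],c['cx'],c['cy'],np.round(c['pose'],3).tolist())
    np.savez('/tmp/'+n+'0.npz',W=cloud(c),img=c['img'])
E
```

```text
pics
{'time_s': 0.0, 'q': array([ 1.11648485e+00,  3.07562400e-01,  1.50769620e+00, -3.35596469e-07,
        1.32842440e+00, -7.34881366e-02]), 'joint_vel': array([ 0.00066476, -0.00119795,  0.00121116,  0.00021522,  0.00031403,
       -0.00030283]), 'tau': array([-3.43658030e-04, -4.57543588e+01, -2.51917076e+01,  1.55004186e-04,
        1.29684160e-02,  5.91506875e-06]), 'eef_pos': array([213.57714522, 533.47586068, 403.7781553 ]), 'orientation': array([ 8.28155595e-01,  5.60497296e-01, -9.06157602e-04,  5.20823475e-04]), 'ft_force': array([ 0.25983165,  0.73109638, -0.040283  ]), 'moment': array([-0.02749072,  0.02512912, -0.00363155]), 'gripper_width': 85.59221759105809}
scene 42.81471426906543 321.50621355723507 201.87882414495965 [[-0.741, 0.386, -0.55, 1356.106], [0.672, 0.415, -0.614, 957.008], [-0.008, -0.824, -0.566, 976.941], [0.0, 0.0, 0.0, 1.0]]
top 42.70021458050776 322.13724215291734 203.25594870299278 [[0.055, -0.976, 0.212, 217.276], [-0.998, -0.054, 0.01, 13.347], [0.002, -0.212, -0.977, 1403.667], [0.0, 0.0, 0.0, 1.0]]
wrist 59.388557700011376 316.00223563968814 198.483863202786 [[0.371, 0.897, 0.239, 153.563], [0.929, -0.358, -0.097, 557.242], [-0.002, 0.258, -0.966, 373.33], [0.0, 0.0, 0.0, 1.0]]
```

View pics/scene0.png

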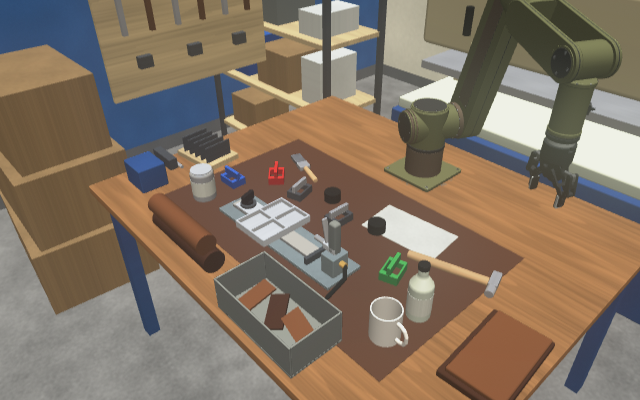

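View pics/top0.png

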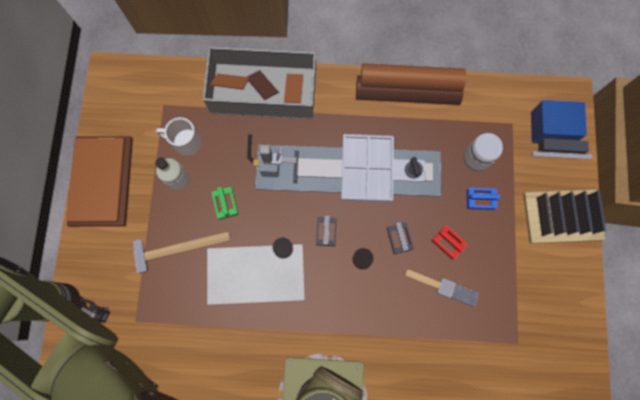

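View pics/wrist0.png

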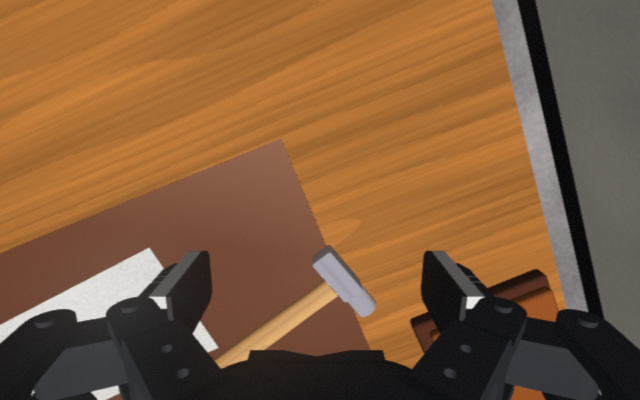

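Candidates in the top view are grey steel (326,232) and (400,237), blue (483,198), red (450,242) and green (225,203). Only the two grey ones fit the description. I'll confirm that in an enlarged crop and measure.

```bash
python3 - <<'E'
from h import *
z=np.load('/tmp/top0.npz');W,img=z['W'],z['img']
a=cv2.resize(img[120:280,200:500],None,fx=2.6,fy=2.6,interpolation=cv2.INTER_CUBIC)[:,:,::-1]
cv2.imwrite('pics/crop1.png',a)
def blob(u,v,r,lo,hi):
    w=W[v-r:v+r,u-r:u+r].reshape(-1,3); m=(w[:,2]>lo)&(w[:,2]<hi); p=w[m]
    rc=cv2.minAreaRect(p[:,:2].astype(np.float32)); return len(p),np.round(p.mean(0),1),rc
for n,u,v in [('d1',326,232),('d2',400,237)]:
    print(n,blob(u,v,22,10,70)); print(' bar',blob(u,v,22,40,60))
E
```

```text
d1 (378, array([436.9,  12.1,  36.8]), ((435.4811706542969, 6.186862945556641), (101.18245697021484, 98.94638061523438), 83.8318099975586))
 bar (131, array([437.5,  11.5,  53.5]), ((438.3387145996094, 11.608367919921875), (75.33927154541016, 11.946714401245117), 0.35155177116394043))
d2 (451, array([ 431. , -189.6,   35.3]), ((441.7987976074219, -205.6905517578125), (87.49348449707031, 90.46077728271484), 15.682320594787598))
 bar (145, array([ 431.3, -189.7,   52.6]), ((431.486572265625, -190.81956481933594), (74.71379089355469, 13.562365531921387), 16.977155685424805))
```

View pics/crop1.png

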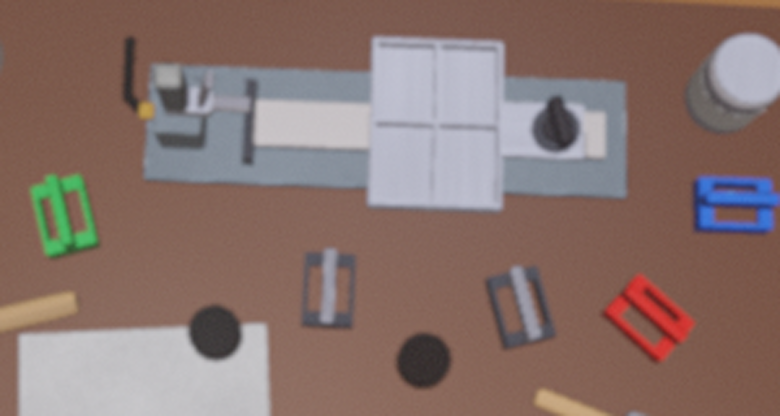

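The crop shows two grey steel dies with the bars up, at about (329,287) and (525,303). The other three are coloured. Next I'll measure the tray, knob and gun.

```bash
python3 - <<'E'
from h import *
z=np.load('/tmp/top0.npz');W,img=z['W'],z['img']
def sel(u0,u1,v0,v1,lo,hi):
    w=W[v0:v1,u0:u1].reshape(-1,3); m=(w[:,2]>lo)&(w[:,2]<hi); return w[m]
def rect(p): return np.round(cv2.minAreaRect(p[:,:2].astype(np.float32)),2) if 0 else cv2.minAreaRect(p[:,:2].astype(np.float32))
p=sel(335,402,128,205,28,60);print('tray',len(p),rect(p),np.percentile(p[:,2],[5,50,95]))
r=p[p[:,2]>42];print('rim',len(r),rect(r))
k=sel(400,440,140,190,70,90);print('knob bar',len(k),rect(k),k.mean(0))
k=sel(400,440,140,190,45,90);print('knob all',len(k),rect(k),k.mean(0))
b=sel(250,445,140,200,5,18);print('base',len(b),rect(b))
g=sel(245,300,130,185,60,250)
for lo in range(60,240,20):
    q=g[(g[:,2]>lo)&(g[:,2]<=lo+20)]
    if len(q)>3: print(lo,len(q),q.min(0).round(),q.max(0).round())
z=np.load('/tmp/scene0.npz');W=z['W']
s=sel(310,360,200,275,60,250)
for lo in range(60,240,20):
    q=s[(s[:,2]>lo)&(s[:,2]<=lo+20)]
    if len(q)>3: print('s',lo,len(q),q.min(0).round(),q.max(0).round())
a=cv2.resize(z['img'][150:290,190:390],None,fx=4,fy=4,interpolation=cv2.INTER_CUBIC)[:,:,::-1]
cv2.imwrite('pics/crop2.png',a)
E
```

```text
tray 3460 ((620.513916015625, -95.34159851074219), (185.37640380859375, 183.76730346679688), 1.4242910146713257) [30.3679045  35.57291944 50.00453424]
rim 719 ((620.9801025390625, -100.04754638671875), (185.4136505126953, 153.44822692871094), 1.013140320777893)
knob bar 105 ((621.8917846679688, -220.3349151611328), (50.965232849121094, 14.636981964111328), 16.563629150390625) [ 621.70923443 -219.66993975   77.90325279]
knob all 201 ((622.82275390625, -221.21572875976562), (50.76049041748047, 46.67805099487305), 45.87264633178711) [ 620.15871233 -217.94365991   66.181087  ]
base 3735 ((622.6387939453125, -39.295440673828125), (174.86929321289062, 549.7657470703125), 3.1957616806030273)
60 192 [584. 153.  60.] [644. 219.  80.]
80 178 [590. 103.  80.] [642. 198. 100.]
100 39 [602. 145. 100.] [626. 189. 119.]
120 43 [602. 142. 120.] [622. 191. 140.]
140 38 [602. 140. 142.] [622. 189. 160.]
160 142 [602. 135. 160.] [627. 192. 180.]
s 60 266 [454.  18.  60.] [649. 224.  80.]
s 80 169 [606. 106.  80.] [632. 202. 100.]
s 100 100 [604. 149. 100.] [631. 197. 120.]
s 120 109 [606. 146. 120.] [632. 196. 140.]
s 140 114 [606. 139. 140.] [630. 197. 160.]
s 160 126 [604. 137. 160.] [631. 197. 179.]
```

View pics/crop2.png

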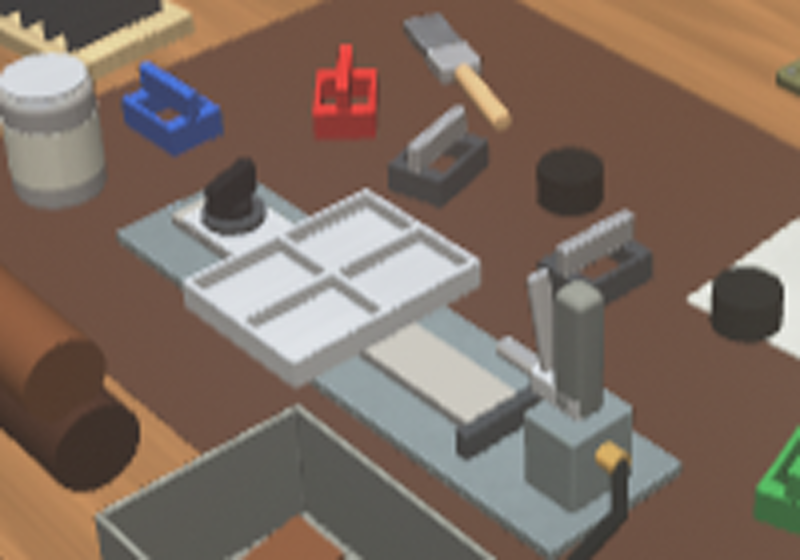

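```bash
cat > g.py <<'E'
import sys
from h import *
def tgt(x,y,z,yaw):
    s=monitor.read_state();r=R.from_quat(s['orientation']);M=r.as_matrix()
    cur=np.degrees(np.arctan2(M[1,0],M[0,0]));d=np.array([x,y,z])-s['eef_pos']
    t=(cur-yaw+180)%360-180
    print('t',round(s['time_s'],2),'pos',s['eef_pos'].round(1),'yaw',round(cur,1),'tilt',np.degrees(np.arccos(-M[2,2])).round(2),'q6',s['q'][5].round(2),'F',s['ft_force'].round(1),'w',round(s['gripper_width'],1))
    print('dp cm',(M.T@d/10).round(2),'turn',round(t,1),'q6after',(s['q'][5]+np.radians(t)).round(2),'rows',max(np.linalg.norm(d)/62.5,abs(t)/10.7))
if __name__=='__main__': tgt(*map(float,sys.argv[1:]))
E
python3 g.py 438 12 400 -90
```

```text
t 0.15 pos [213.6 533.6 404. ] yaw 68.2 tilt 0.08 q6 -0.07 F [-0.1 -0.2  0.3] w 85.6
dp cm [-40.08  40.21   0.46] turn 158.2 q6after 2.69 rows 14.783514632407044
```

```bash
T='x'; python3 -m inch '[{"dp":[-5,5,0],"turn":10},{"dp":[-10,10,0],"turn":20},{"dp":[-15,15,0],"turn":30},{"dp":[-20,20,0],"turn":40},{"dp":[-25,25,0],"turn":50},{"dp":[-30,30,0],"turn":60},{"dp":[-35,35,0],"turn":70},{"dp":[-40,40,0],"turn":80}]' 0 40; python3 g.py 438 12 400 -90
```

```text
time_s: 1.15
eef_pos: [410.6, 72.2, 404.6]
orientation: [0.994, -0.106, 0.0, 0.001]
ft_force: [1.4, 0.7, 0.4]
gripper_width: 85.4
t 1.15 pos [410.6  72.2 404.6] yaw -12.1 tilt 0.07 q6 0.29 F [1.4 0.7 0.4] w 85.4
dp cm [3.94 5.31 0.47] turn 77.9 q6after 1.64 rows 7.276088627434512
```

```bash
python3 -m inch '[{"dp":[4,5.3,0],"turn":10},{"dp":[4,5.3,0],"turn":20},{"dp":[4,5.3,0],"turn":30},{"dp":[4,5.3,0],"turn":40},{"dp":[4,5.3,0],"turn":50},{"dp":[4,5.3,0],"turn":60},{"dp":[4,5.3,0],"turn":70},{"dp":[4,5.3,0],"turn":78}]'
cat > die.py <<'E'
import sys
from h import *
def bars(c,lo=47,hi=58,box=None):
    W=cloud(c);img=c['img'].astype(int)
    m=(W[...,2]>lo)&(W[...,2]<hi)
    sat=img.max(2)-img.min(2)
    m&=(sat<40)&(img.max(2)>60)
    m=m.astype(np.uint8)
    n,l,st,_=cv2.connectedComponentsWithStats(m)
    for i in range(1,n):
        if st[i,4]<60: continue
        p=W[l==i];(cx,cy),(w,h),a=cv2.minAreaRect(p[:,:2].astype(np.float32))
        if w<h:a-=90;w,h=h,w
        print('bar',(round(cx,1),round(cy,1)),'size',round(w,1),round(h,1),'ang',round((a+90)%180-90,1),'z',round(float(np.median(p[:,2])),1),'px',st[i,:5].tolist())
if __name__=='__main__':
    c=grab(sys.argv[1],sys.argv[2]);lo,hi=(map(float,sys.argv[3:5]) if len(sys.argv)>3 else (47,58));bars(c,lo,hi)
E
python3 die.py wrist w1.png; python3 die.py top t1.png
```

```text
time_s: 2.15
eef_pos: [438.4, 11.9, 404.4]
orientation: [-0.704, 0.71, -0.0, -0.001]
ft_force: [-0.5, -0.5, -0.7]
gripper_width: 85.5
bar (586.7, 177.2) size 45.8 2.4 ang -86.9 z 52.5 px [82, 0, 62, 5, 225]
bar (558.5, -93.0) size 140.2 58.7 ang 89.7 z 48.2 px [355, 0, 167, 75, 2108]
bar (440.2, 12.6) size 76.0 11.8 ang 0.7 z 54.1 px [308, 134, 14, 81, 1022]
bar (433.4, -188.9) size 75.8 12.8 ang 17.0 z 53.8 px [515, 141, 28, 79, 1239]
bar (924.2, 214.6) size 162.4 8.1 ang 89.9 z 52.2 px [237, 57, 57, 6, 115]
bar (834.2, 206.0) size 65.3 50.1 ang 39.8 z 51.4 px [252, 83, 28, 18, 193]
bar (831.5, -199.6) size 291.3 17.9 ang 89.9 z 53.3 px [357, 91, 104, 12, 371]
bar (769.7, 203.9) size 122.3 4.9 ang 89.9 z 52.3 px [243, 108, 44, 5, 68]
bar (769.5, -565.6) size 93.1 31.8 ang 21.4 z 51.8 px [536, 108, 15, 31, 62]
bar (431.7, -190.5) size 75.1 14.0 ang 16.6 z 53.6 px [397, 223, 11, 28, 127]
bar (427.8, 12.1) size 51.7 10.7 ang 3.1 z 54.1 px [324, 224, 5, 20, 78]
```

View pics/w1.png

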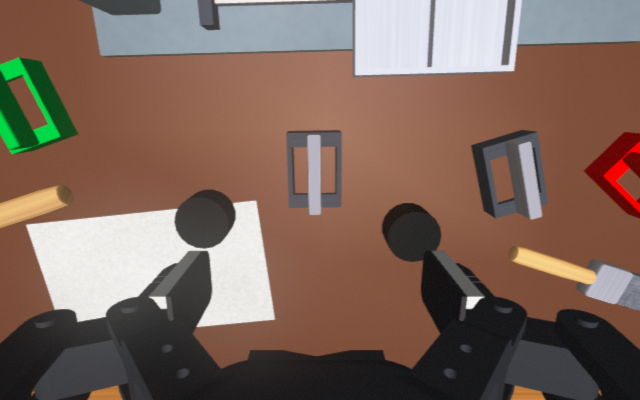

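The wrist view shows die 1's bar at (314,175) and die 2's at about (528,180), with the two black weights beside die 1. I'll descend on die 1 with the jaws half open.

```bash
python3 g.py 439.5 12.3 203 -89.4
```

```text
t 2.25 pos [438.4  11.9 404.5] yaw -90.2 tilt 0.07 q6 1.51 F [ 0.5  0.3 -0.2] w 85.4
dp cm [-0.06 -0.12 20.15] turn -0.8 q6after 1.49 rows 3.2235219151152203
```

```bash
python3 -m inch '[{"dp":[-0.06,-0.12,5],"turn":-0.8},{"dp":[-0.06,-0.12,10],"turn":-0.8},{"dp":[-0.06,-0.12,14],"turn":-0.8},{"dp":[-0.06,-0.12,17],"turn":-0.8},{"dp":[-0.06,-0.12,18],"turn":-0.8},{"dp":[-0.06,-0.12,18],"turn":-0.8}]' 130 40; python3 g.py 439.5 12.3 203 -89.4; python3 die.py wrist w2.png
```

```text
time_s: 3.0
eef_pos: [439.6, 12.3, 224.3]
orientation: [0.711, -0.703, -0.0, 0.001]
ft_force: [0.5, -0.3, -0.3]
gripper_width: 41.9
t 3.0 pos [439.6  12.3 224.3] yaw -89.3 tilt 0.11 q6 1.49 F [ 0.5 -0.3 -0.3] w 41.9
dp cm [0.   0.01 2.13] turn 0.1 q6after 1.49 rows 0.3405871460371836
bar (536.7, -67.2) size 88.0 14.6 ang -89.2 z 48.2 px [410, 0, 230, 43, 4036]
bar (440.3, 12.7) size 76.4 12.0 ang 0.6 z 54.1 px [300, 170, 29, 165, 4446]
```

View pics/w2.png

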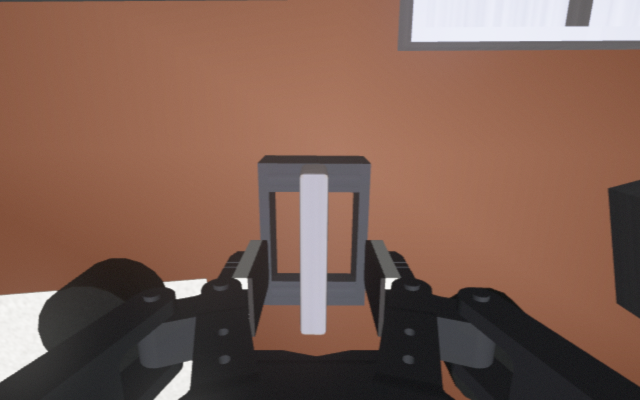

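The bar (314,250) is centred between the pads. I'll descend and grip.

```bash
python3 -m inch '[{"dp":[0,0.05,1.1],"turn":0},{"dp":[0,0.05,2.1],"turn":0},{"dp":[0,0.05,2.1],"turn":0}]' && python3 -m inch '[{"dp":[0,0,0],"turn":0},{"dp":[0,0,0],"turn":0},{"dp":[0,0,0],"turn":0},{"dp":[0,0,0],"turn":0},{"dp":[0,0,0],"turn":0}]' 255 60; python3 -m inch '[{"dp":[0,0,-2],"turn":0},{"dp":[0,0,-5],"turn":0},{"dp":[0,0,-9],"turn":0},{"dp":[0,0,-12],"turn":0},{"dp":[0,0,-12],"turn":0}]'; python3 die.py wrist w3.png 100 190
```

```text
time_s: 3.42
eef_pos: [439.1, 12.3, 203.4]
orientation: [0.711, -0.703, -0.0, 0.001]
ft_force: [0.1, 0.3, 0.1]
gripper_width: 42.0
time_s: 4.05
eef_pos: [439.2, 12.3, 203.6]
orientation: [0.711, -0.703, 0.0, 0.001]
ft_force: [-0.6, 0.1, 4.1]
gripper_width: 11.2
time_s: 4.68
eef_pos: [440.1, 12.4, 325.3]
orientation: [0.711, -0.703, 0.002, -0.001]
ft_force: [-0.2, -0.2, -1.9]
gripper_width: 10.7
bar (444.8, 11.5) size 71.6 54.3 ang 0.9 z 174.5 px [252, 160, 129, 196, 12774]
```

View pics/w3.png

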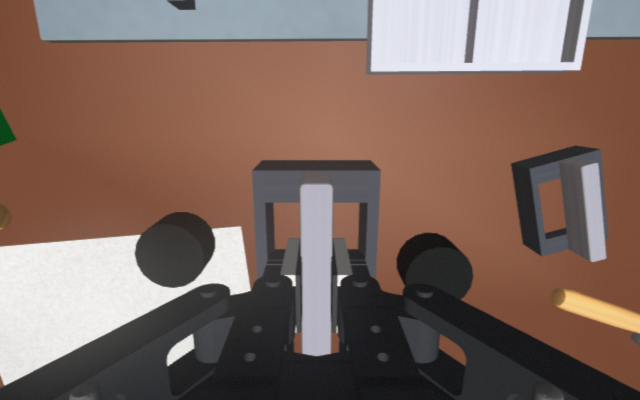

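```bash
python3 g.py 530 -58 335 -89
```

```text
t 4.72 pos [439.3  12.4 323.8] yaw -89.3 tilt 0.09 q6 1.49 F [ 0.3  0.5 -2.8] w 10.8
dp cm [ 7.15 -8.99 -1.1 ] turn -0.3 q6after 1.49 rows 1.8458661226209452
```

```bash
python3 -m inch '[{"dp":[2.5,-3,-1.1],"turn":-0.3},{"dp":[5,-6,-1.1],"turn":-0.3},{"dp":[7.15,-9,-1.1],"turn":-0.3},{"dp":[7.15,-9,-1.1],"turn":-0.3},{"dp":[7.15,-9,-1.1],"turn":-0.3}]'
cat > tray.py <<'E'
from h import *
import sys
from scipy.optimize import minimize
# fit pockets layout: rim points (z~48) should lie on wall grid of 183x139 tray, pocket floor (z~34) off walls
def fit(c,x0=(620,-92,0.02)):
    W=cloud(c);p=W[np.isfinite(W[...,2])]
    p=p[(abs(p[:,0]-x0[0])<110)&(abs(p[:,1]-x0[1])<90)]
    rim=p[(p[:,2]>46.5)&(p[:,2]<50)];fl=p[(p[:,2]>31)&(p[:,2]<37)]
    def wall(q):  # signed dist-ish to wall grid (neg inside wall)
        ax=np.abs(q[:,0]);ay=np.abs(q[:,1])
        dx=np.minimum(abs(ax-0),abs(ax-89))-2.5;dy=np.minimum(abs(ay-0),abs(ay-67))-2.5
        out=np.maximum(ax-91.5,ay-69.5)
        return np.maximum(np.minimum(dx,dy),out)
    def loc(t,q):
        d=q[:,:2]-t[:2];cs,sn=np.cos(t[2]),np.sin(t[2]);return np.c_[d[:,0]*cs+d[:,1]*sn,-d[:,0]*sn+d[:,1]*cs]
    def cost(t):
        a=wall(loc(t,rim));b=wall(loc(t,fl))
        return np.minimum(np.maximum(a,0),4).sum()/len(rim)+np.minimum(np.maximum(-b,0),4).sum()/max(len(fl),1)
    best=None
    for dx in (-3,0,3):
        for dy in (-4,0,4):
            r=minimize(cost,[x0[0]+dx,x0[1]+dy,x0[2]],method='Nelder-Mead',options=dict(initial_simplex=[[x0[0]+dx,x0[1]+dy,x0[2]],[x0[0]+dx+3,x0[1]+dy,x0[2]],[x0[0]+dx,x0[1]+dy+3,x0[2]],[x0[0]+dx,x0[1]+dy,x0[2]+.02]]))
            if best is None or r.fun<best.fun:best=r
    t=best.x;print('tray',t[:2].round(1),'yaw deg',np.degrees(t[2]).round(2),'cost',round(best.fun,3),len(rim),len(fl),'zrim',np.median(rim[:,2]).round(1),'zfl',np.median(fl[:,2]).round(1) if len(fl) else None)
    cs,sn=np.cos(t[2]),np.sin(t[2])
    for n,(a,b) in dict(nearP=(-44.5,33.5),farP=(44.5,33.5),nearM=(-44.5,-33.5),farM=(44.5,-33.5)).items():
        print(n,(t[0]+a*cs-b*sn).round(1),(t[1]+a*sn+b*cs).round(1))
    return t
if __name__=='__main__':
    c=grab(sys.argv[1],sys.argv[2]);x0=(float(sys.argv[3]),float(sys.argv[4]),0.02) if len(sys.argv)>3 else (620,-92,0.02);fit(c,x0)
E
python3 tray.py wrist w4.png; python3 tray.py top t4.png
```

```text
time_s: 5.35
eef_pos: [529.0, -57.8, 332.7]
orientation: [0.713, -0.701, -0.002, 0.002]
ft_force: [-0.4, 0.9, -2.0]
gripper_width: 10.7
tray [621.8 -91.6] yaw deg 1.04 cost 0.01 5874 29046 zrim 48.2 zfl 34.2
nearP 576.6 -58.9
farP 665.6 -57.3
nearM 577.9 -125.9
farM 666.9 -124.3
tray [620.7 -93.1] yaw deg 0.98 cost 0.007 54 176 zrim 48.2 zfl 34.4
nearP 575.6 -60.3
farP 664.6 -58.8
nearM 576.8 -127.3
farM 665.8 -125.8
```

View pics/w4.png

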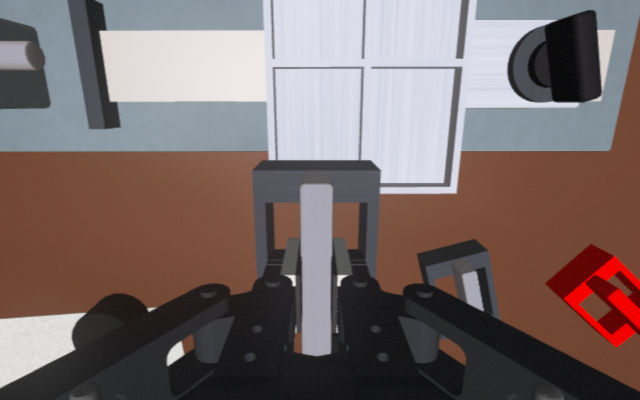

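```bash
python3 g.py 575.5 -59.3 275 -88.9
```

```text
t 5.45 pos [528.8 -57.4 333.5] yaw -89.0 tilt 0.17 q6 1.37 F [ 0.4 -0.  -1.5] w 11.2
dp cm [ 0.27 -4.69  5.84] turn -0.1 q6after 1.36 rows 1.1988906298736546
```

```bash
python3 -m inch '[{"dp":[0.2,-2.5,0],"turn":-0.1},{"dp":[0.27,-4.7,2],"turn":-0.1},{"dp":[0.27,-4.7,4.5],"turn":-0.1},{"dp":[0.27,-4.7,5.8],"turn":-0.1},{"dp":[0.27,-4.7,5.8],"turn":-0.1},{"dp":[0.27,-4.7,5.8],"turn":-0.1}]';  python3 g.py 575.5 -59.3 238 -88.9; python3 tray.py wrist w5.png
```

```text
time_s: 6.2
eef_pos: [575.7, -59.2, 276.2]
orientation: [0.714, -0.7, -0.0, 0.001]
ft_force: [-0.8, 0.7, -2.2]
gripper_width: 10.8
t 6.2 pos [575.7 -59.2 276.2] yaw -88.9 tilt 0.11 q6 1.38 F [-0.8  0.7 -2.2] w 10.8
dp cm [0.01 0.01 3.82] turn 0.0 q6after 1.38 rows 0.6108023798392408
tray [621.8 -91.6] yaw deg 1.07 cost 0.019 8972 47175 zrim 48.2 zfl 34.3
nearP 576.7 -58.9
farP 665.7 -57.3
nearM 577.9 -125.9
farM 666.9 -124.2
```

View pics/w5.png

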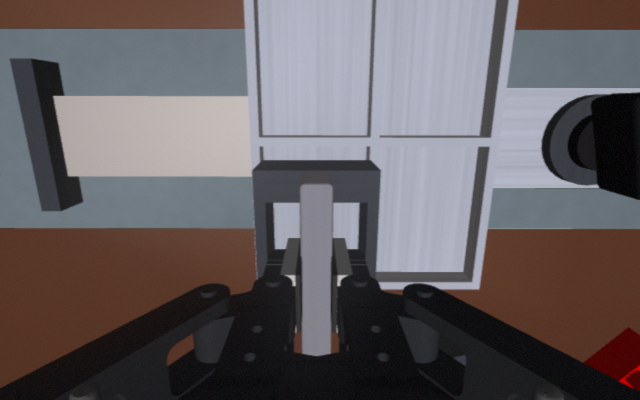

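Aligned over the near +y pocket. I'll lower it.

```bash
python3 -m inch '[{"dp":[0,0,1.5],"turn":0},{"dp":[0,0,2.8],"turn":0},{"dp":[0,0,3.4],"turn":0},{"dp":[0,0,3.7],"turn":0},{"dp":[0,0,3.85],"turn":0},{"dp":[0,0,3.85],"turn":0}]'
```

```text
time_s: 7.0
eef_pos: [576.0, -59.3, 238.1]
orientation: [0.714, -0.7, 0.0, 0.0]
ft_force: [-0.1, 0.5, -2.2]
gripper_width: 10.7
```

```bash
python3 -m inch '[{"dp":[0,0,0.1],"turn":0},{"dp":[0,0,0.1],"turn":0}]'; python3 -m inch '[{"dp":[0,0,0],"turn":0},{"dp":[0,0,0],"turn":0},{"dp":[0,0,0],"turn":0},{"dp":[0,0,-2],"turn":0},{"dp":[0,0,-5],"turn":0},{"dp":[0,0,-8],"turn":0},{"dp":[0,0,-10],"turn":0},{"dp":[0,0,-10],"turn":0}]' 130; python3 die.py wrist w6.png 82 94
```

```text
time_s: 7.25
eef_pos: [576.2, -59.3, 237.7]
orientation: [0.714, -0.7, 0.0, 0.0]
ft_force: [-0.3, 0.1, 1.7]
gripper_width: 10.7
time_s: 8.25
eef_pos: [576.8, -59.3, 339.4]
orientation: [0.714, -0.7, 0.002, -0.001]
ft_force: [-0.3, -0.3, -0.7]
gripper_width: 41.6
bar (617.3, 124.5) size 44.5 18.9 ang -81.9 z 91.8 px [0, 129, 64, 32, 1308]
bar (577.6, -60.2) size 76.2 12.0 ang 0.9 z 88.1 px [307, 150, 19, 112, 2018]
```

View pics/w6.png

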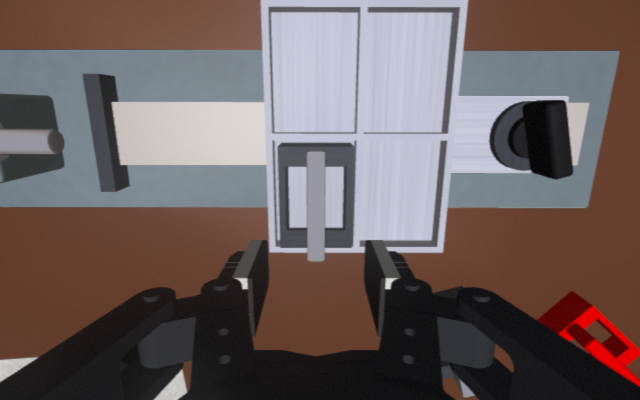

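Die 1 is seated flat in the near +y pocket (bar at (316,205), z 88). Next is die 2.

```bash
python3 die.py top t7.png|grep "(4"; python3 g.py 434 -189 330 -73
```

```text
bar (431.4, -190.2) size 74.8 13.0 ang 16.7 z 53.5 px [396, 223, 12, 28, 125]
t 8.35 pos [575.8 -59.2 337.2] yaw -88.9 tilt 0.05 q6 1.38 F [-0.3  0.5 -1.1] w 41.5
dp cm [12.7  14.43  0.73] turn -15.9 q6after 1.1 rows 3.0782274418676674
```

```bash
python3 -m inch '[{"dp":[4,5,0.7],"turn":-8},{"dp":[8,9,0.7],"turn":-15.9},{"dp":[12.7,14.3,0.7],"turn":-15.9},{"dp":[12.7,14.3,0.7],"turn":-15.9},{"dp":[12.7,14.3,0.7],"turn":-15.9}]';python3 die.py wrist w8.png; python3 g.py 433 -189.5 203 -73
```

```text
time_s: 8.98
eef_pos: [434.9, -189.2, 329.6]
orientation: [0.803, -0.596, -0.001, 0.0]
ft_force: [0.9, 0.2, 0.6]
gripper_width: 42.4
bar (545.3, -107.6) size 110.0 31.2 ang -88.2 z 48.3 px [155, 0, 179, 51, 1717]
bar (433.5, -189.3) size 75.7 11.7 ang 17.2 z 54.1 px [307, 147, 17, 102, 1658]
t 9.03 pos [ 435.7 -188.8  329.7] yaw -73.0 tilt 0.03 q6 0.78 F [ 0.  -0.2  0.3] w 42.0
dp cm [-1.000e-02  2.700e-01  1.267e+01] turn -0.0 q6after 0.78 rows 2.028384797096033
```

View pics/w8.png

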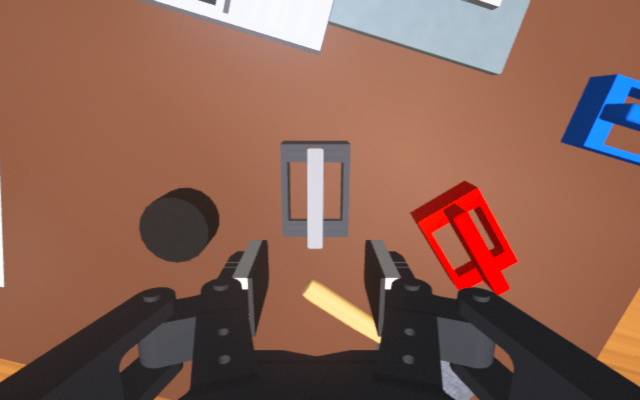

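```bash
python3 -m inch '[{"dp":[0,0.25,4],"turn":0},{"dp":[0,0.25,8],"turn":0},{"dp":[0,0.25,11],"turn":0},{"dp":[0,0.25,12.2],"turn":0},{"dp":[0,0.25,12.65],"turn":0},{"dp":[0,0.25,12.65],"turn":0}]'; python3 -m inch '[{"dp":[0,0,0],"turn":0},{"dp":[0,0,0],"turn":0},{"dp":[0,0,0],"turn":0},{"dp":[0,0,0],"turn":0},{"dp":[0,0,0],"turn":0}]' 255 60; python3 -m inch '[{"dp":[0,0,-2],"turn":0},{"dp":[0,0,-5],"turn":0},{"dp":[0,0,-9],"turn":0},{"dp":[0,0,-13],"turn":0},{"dp":[0,0,-13],"turn":0},{"dp":[0,0,-13],"turn":0}]';python3 g.py 664.5 -58.3 335 -89.1; python3 die.py wrist w9.png 160 200; python3 die.py top t9.png 80 95
```

```text
time_s: 9.78
eef_pos: [434.0, -189.5, 203.7]
orientation: [0.804, -0.595, 0.0, 0.0]
ft_force: [-0.3, 0.2, 0.3]
gripper_width: 41.7
time_s: 10.4
eef_pos: [434.4, -189.7, 204.8]
orientation: [0.804, -0.595, 0.002, -0.0]
ft_force: [-0.0, 1.5, 6.4]
gripper_width: 10.7
time_s: 11.15
eef_pos: [433.3, -189.1, 334.1]
orientation: [0.804, -0.595, 0.001, -0.0]
ft_force: [-1.1, 0.4, -3.1]
gripper_width: 10.5
t 11.15 pos [ 433.3 -189.1  334.1] yaw -73.0 tilt 0.1 q6 0.77 F [-1.1  0.4 -3.1] w 10.5
dp cm [ -5.76 -25.94  -0.07] turn 16.1 q6after 1.05 rows 4.25121917950081
bar (436.5, -190.8) size 68.8 36.2 ang 35.0 z 183.5 px [266, 177, 105, 179, 7603]
bar (894.2, 314.2) size 226.3 113.2 ang -49.3 z 88.1 px [205, 49, 67, 50, 232]
bar (924.8, 132.0) size 113.3 7.1 ang -89.7 z 86.6 px [273, 52, 41, 6, 108]
bar (770.2, 217.3) size 296.2 7.6 ang -89.8 z 87.2 px [204, 100, 109, 9, 227]
bar (678.7, 423.7) size 80.7 78.7 ang 32.4 z 88.6 px [164, 118, 32, 29, 205]
bar (699.9, -621.4) size 120.5 34.0 ang 89.5 z 90.3 px [543, 139, 46, 13, 452]
bar (652.9, -387.2) size 70.0 21.7 ang 52.0 z 87.4 px [471, 146, 22, 18, 64]
bar (612.8, 146.6) size 88.4 17.9 ang -81.8 z 91.7 px [263, 157, 34, 8, 102]
bar (575.5, -61.3) size 74.0 11.6 ang 0.1 z 87.9 px [354, 165, 6, 28, 122]
```

View pics/w9.png

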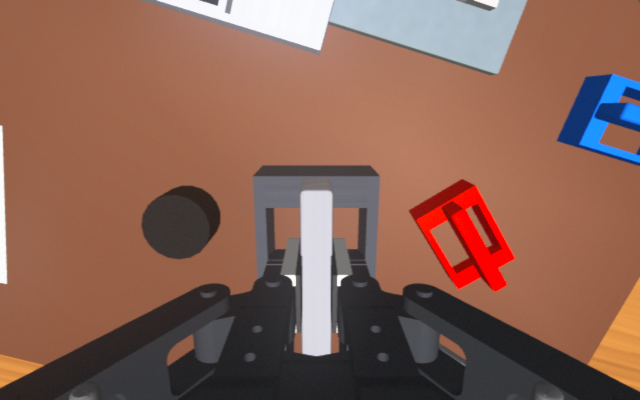

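```bash
python3 -m inch '[{"dp":[-1.2,-5.2,0],"turn":8},{"dp":[-2.4,-10.4,0],"turn":16.1},{"dp":[-3.6,-15.6,0],"turn":16.1},{"dp":[-4.8,-20.8,0],"turn":16.1},{"dp":[-5.8,-25.9,0],"turn":16.1},{"dp":[-5.8,-25.9,0],"turn":16.1},{"dp":[-5.8,-25.9,0],"turn":16.1}]';python3 g.py 665.8 -57.4 275 -88.9;  python3 tray.py wrist w10.png
```

```text
time_s: 12.12
eef_pos: [663.1, -57.7, 330.6]
orientation: [0.713, -0.701, -0.002, 0.002]
ft_force: [-0.4, -0.2, -2.8]
gripper_width: 10.7
t 12.12 pos [663.1 -57.7 330.6] yaw -89.1 tilt 0.33 q6 1.4 F [-0.4 -0.2 -2.8] w 10.7
dp cm [-0.02 -0.3   5.55] turn -0.2 q6after 1.4 rows 0.8900484010229055
tray [621.7 -91.7] yaw deg 1.06 cost 0.013 3781 14735 zrim 48.2 zfl 34.3
nearP 576.6 -59.1
farP 665.6 -57.4
nearM 577.9 -126.0
farM 666.9 -124.4
```

View pics/w10.png

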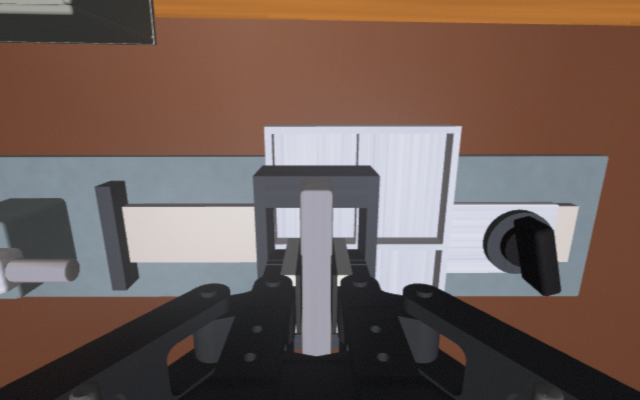

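```bash
python3 -m inch '[{"dp":[0,-0.25,2],"turn":-0.2},{"dp":[0,-0.25,4],"turn":-0.2},{"dp":[0,-0.25,5.5],"turn":-0.2},{"dp":[0,-0.25,5.5],"turn":-0.2},{"dp":[0,-0.25,5.5],"turn":-0.2}]';python3 g.py 665.8 -57.4 238 -88.9;  python3 tray.py wrist w11.png
```

```text
time_s: 12.8
eef_pos: [665.0, -58.4, 276.8]
orientation: [0.714, -0.701, -0.002, 0.001]
ft_force: [0.8, -0.1, -2.7]
gripper_width: 10.6
t 12.8 pos [665.  -58.4 276.8] yaw -88.9 tilt 0.24 q6 1.4 F [ 0.8 -0.1 -2.7] w 10.6
dp cm [-0.1  -0.1   3.88] turn -0.0 q6after 1.4 rows 0.6206255255630758
tray [621.8 -91.7] yaw deg 1.11 cost 0.02 5087 18236 zrim 48.2 zfl 34.3
nearP 576.6 -59.0
farP 665.6 -57.3
nearM 577.9 -126.0
farM 666.9 -124.3
```

View pics/w11.png

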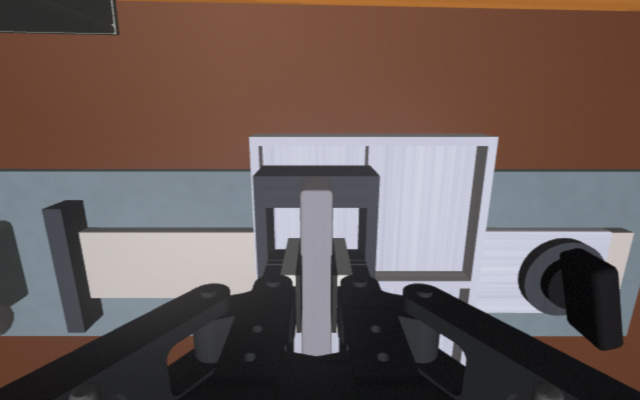

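```bash
python3 -m inch '[{"dp":[-0.1,-0.1,1.5],"turn":0},{"dp":[-0.1,-0.1,2.8],"turn":0},{"dp":[-0.1,-0.1,3.4],"turn":0},{"dp":[-0.1,-0.1,3.8],"turn":0},{"dp":[-0.1,-0.1,3.9],"turn":0},{"dp":[-0.1,-0.1,3.9],"turn":0}]'
```

```text
time_s: 13.6
eef_pos: [666.0, -57.2, 238.9]
orientation: [0.714, -0.7, -0.001, 0.001]
ft_force: [-2.9, 0.5, 3.1]
gripper_width: 10.6
```

```bash
python3 -m inch '[{"dp":[0,0,0],"turn":0},{"dp":[0,0,0],"turn":0},{"dp":[0,0,0],"turn":0},{"dp":[0,0,-2],"turn":0},{"dp":[0,0,-5],"turn":0},{"dp":[0,0,-8],"turn":0},{"dp":[0,0,-10],"turn":0},{"dp":[0,0,-10],"turn":0}]' 130; python3 die.py wrist w12.png 82 94; python3 die.py top t12.png 82 94 |grep -E 'bar \((5|6)';python3 die.py top t12b.png 45 60 |grep -E 'bar \((4)'
```

```text
time_s: 14.6
eef_pos: [667.0, -57.3, 340.9]
orientation: [0.714, -0.7, 0.001, -0.0]
ft_force: [0.8, -0.7, -0.2]
gripper_width: 41.8
bar (664.2, -57.9) size 76.2 11.9 ang 0.8 z 88.1 px [307, 154, 19, 111, 1952]
bar (618.2, 132.7) size 60.6 25.4 ang -89.7 z 91.2 px [0, 250, 90, 41, 1713]
bar (584.4, -60.3) size 63.5 11.9 ang 0.9 z 88.1 px [309, 275, 17, 81, 1341]
bar (679.2, 423.8) size 80.0 78.5 ang -86.4 z 88.9 px [165, 118, 30, 29, 183]
bar (698.9, -620.6) size 123.6 32.7 ang 89.7 z 90.4 px [543, 139, 46, 13, 440]
bar (613.3, 144.8) size 83.8 18.1 ang -81.9 z 90.7 px [265, 157, 32, 8, 81]
```

View pics/w12.png

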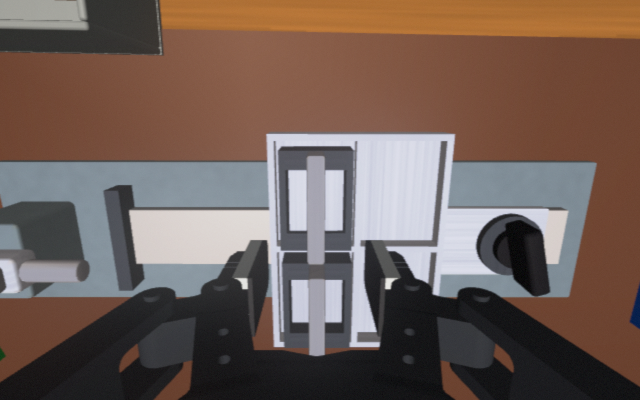

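View pics/t12.png

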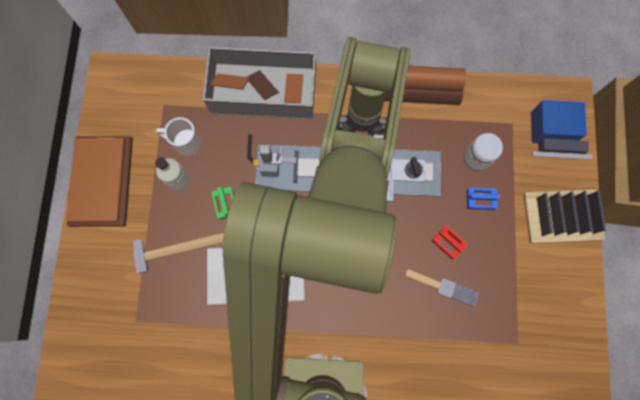

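Both dies are seated flat (z 88.1, bars at (316,210) and (316,310)). Next is the knob.

```bash
python3 g.py 623 -219.5 330 -73.4
```

```text
t 14.75 pos [665.8 -57.2 337.7] yaw -88.9 tilt 0.28 q6 1.4 F [-0.5  0.7  0.9] w 41.8
dp cm [16.15  4.58  0.78] turn -15.5 q6after 1.13 rows 2.688271283216799
```

```bash
python3 -m inch '[{"dp":[5,1.5,0],"turn":-8},{"dp":[10,3,0],"turn":-15.5},{"dp":[16.2,4.6,0.7],"turn":-15.5},{"dp":[16.2,4.6,0.7],"turn":-15.5},{"dp":[16.2,4.6,0.7],"turn":-15.5}]'
cat > knob.py <<'E'
import sys
from h import *
c=grab('wrist',sys.argv[1]);W=cloud(c);img=c['img']
m=((W[...,2]>73)&(W[...,2]<82)&(img.max(2)<70)&(np.abs(W[...,0]-622)<45)).astype(np.uint8)
n,l,st,_=cv2.connectedComponentsWithStats(m)
for i in range(1,n):
    if st[i,4]>80:
        p=W[l==i];print(cv2.minAreaRect(p[:,:2].astype(np.float32)),np.median(p[:,2]),st[i].tolist())
E
python3 knob.py w13.png; python3 g.py 623 -219.5 225 -73.4
```

```text
time_s: 15.38
eef_pos: [622.4, -220.2, 329.3]
orientation: [0.801, -0.598, -0.004, 0.001]
ft_force: [0.2, 0.6, 0.7]
gripper_width: 42.0
((624.7431640625, -219.37359619140625), (51.081844329833984, 13.847375869750977), 16.895000457763672) 77.77303690832423 [306, 163, 22, 76, 877]
t 15.43 pos [ 622.8 -219.4  329.7] yaw -73.4 tilt 0.38 q6 0.88 F [1.6 0.5 0. ] w 41.8
dp cm [ 0.06 -0.08 10.47] turn -0.0 q6after 0.88 rows 1.6755274784184964
```

View pics/w13.png

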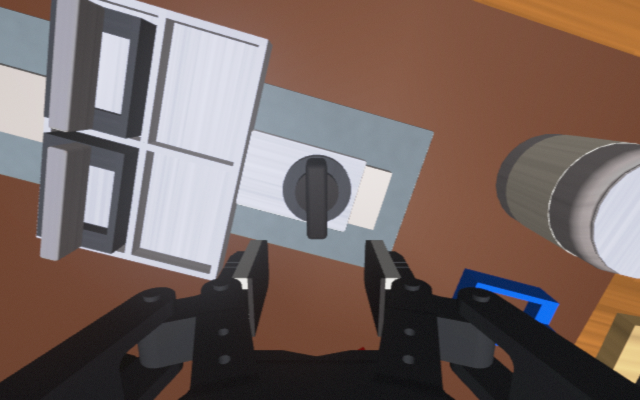

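```bash
python3 -m inch '[{"dp":[0.05,-0.1,3],"turn":0},{"dp":[0.05,-0.1,6],"turn":0},{"dp":[0.05,-0.1,9],"turn":0},{"dp":[0.05,-0.1,10.4],"turn":0},{"dp":[0.05,-0.1,10.4],"turn":0},{"dp":[0.05,-0.1,10.4],"turn":0}]'; python3 -m inch '[{"dp":[0,0,0],"turn":0},{"dp":[0,0,0],"turn":0},{"dp":[0,0,0],"turn":0},{"dp":[0,0,0],"turn":0},{"dp":[0,0,0],"turn":0}]' 255 40; python3 g.py 623.5 -219.5 225 1.1
```

```text
time_s: 16.18
eef_pos: [623.9, -219.1, 226.9]
orientation: [0.802, -0.598, -0.002, 0.001]
ft_force: [0.2, 0.9, 0.5]
gripper_width: 41.8
time_s: 16.8
eef_pos: [624.5, -219.0, 228.5]
orientation: [0.802, -0.597, -0.001, 0.0]
ft_force: [-0.9, 2.7, 5.6]
gripper_width: 13.2
t 16.8 pos [ 624.5 -219.   228.5] yaw -73.4 tilt 0.13 q6 0.88 F [-0.9  2.7  5.6] w 13.2
dp cm [0.03 0.11 0.35] turn -74.5 q6after -0.42 rows 6.960561494700057
```

```bash
python3 -m inch '[{"dp":[0,0,0],"turn":-9},{"dp":[0,0,0],"turn":-18},{"dp":[0,0,0],"turn":-28},{"dp":[0,0,0],"turn":-38},{"dp":[0,0,0],"turn":-48},{"dp":[0,0,0],"turn":-58},{"dp":[0,0,0],"turn":-67},{"dp":[0,0,0],"turn":-75}]'; python3 g.py 623.5 -219.5 228 1.1
```

```text
time_s: 17.8
eef_pos: [624.1, -218.8, 228.4]
orientation: [1.0, 0.016, -0.001, -0.001]
ft_force: [-0.9, 0.8, -0.8]
gripper_width: 13.0
t 17.8 pos [ 624.1 -218.8  228.4] yaw 1.8 tilt 0.19 q6 -0.43 F [-0.9  0.8 -0.8] w 13.0
dp cm [-0.06  0.07  0.04] turn 0.7 q6after -0.42 rows 0.06859745561323179
```

```bash
python3 -m inch '[{"dp":[0,-0.7,0],"turn":0},{"dp":[0.02,-1.5,0],"turn":0},{"dp":[0.02,-2.3,0],"turn":0},{"dp":[0.03,-3,0],"turn":0},{"dp":[0.04,-3.5,0],"turn":0},{"dp":[0.05,-4,0],"turn":0},{"dp":[0.05,-4,0],"turn":0}]'; python3 g.py 623.5 -170 228 1.1; python3 tray.py wrist w14.png 621 -52
```

```text
time_s: 18.68
eef_pos: [623.3, -177.8, 228.4]
orientation: [1.0, 0.016, -0.001, -0.002]
ft_force: [0.6, 1.6, -1.4]
gripper_width: 13.1
t 18.68 pos [ 623.3 -177.8  228.4] yaw 1.8 tilt 0.25 q6 -0.38 F [ 0.6  1.6 -1.4] w 13.1
dp cm [ 0.05 -0.78  0.04] turn 0.7 q6after -0.36 rows 0.1257686537175203
tray [621.2 -50.4] yaw deg 1.06 cost 0.019 10080 49150 zrim 48.2 zfl 34.3
nearP 576.1 -17.8
farP 665.0 -16.1
nearM 577.3 -84.7
farM 666.3 -83.1
```

View pics/w14.png

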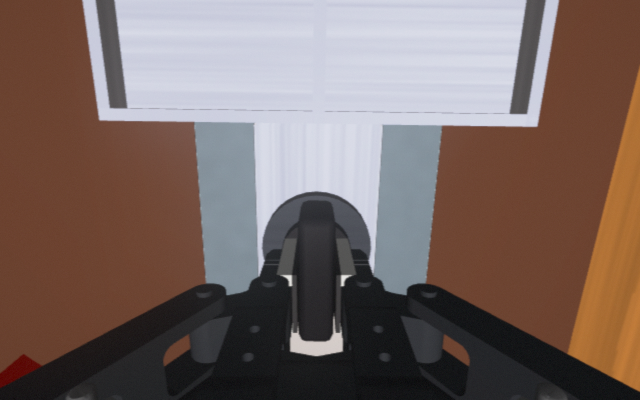

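```bash
python3 -m inch '[{"dp":[0,-1,0],"turn":0},{"dp":[0.02,-2,0],"turn":0},{"dp":[0.02,-3,0],"turn":0},{"dp":[0.03,-4,0],"turn":0},{"dp":[0.04,-5,0],"turn":0},{"dp":[0.05,-5.5,0],"turn":0},{"dp":[0.05,-5.5,0],"turn":0},{"dp":[0.05,-5.5,0],"turn":0}]'; python3 -m inch '[{"dp":[0,-0.5,0],"turn":0},{"dp":[0.0,-1,0],"turn":0},{"dp":[0.02,-1.4,0],"turn":0}]'
```

```text
time_s: 19.73
eef_pos: [622.2, -122.6, 228.4]
orientation: [1.0, 0.016, -0.001, -0.002]
ft_force: [3.5, 1.9, -7.4]
gripper_width: 13.2
time_s: 20.1
eef_pos: [622.0, -108.6, 228.4]
orientation: [1.0, 0.016, -0.001, -0.002]
ft_force: [2.6, -1.6, -7.2]
gripper_width: 13.1
```

```bash
python3 -m inch '[{"dp":[0,-0.4,0],"turn":0},{"dp":[0.0,-0.7,0],"turn":0},{"dp":[0.0,-0.7,0],"turn":0}]'; python3 tray.py top t15.png 620 22;python3 tray.py wrist w15.png 620 22; python3 - <<'E'
import cv2;a=cv2.imread('pics/t15.png')[110:230,200:460];cv2.imwrite('pics/c15.png',cv2.resize(a,None,fx=3,fy=3,interpolation=2))
E
```

```text
time_s: 20.48
eef_pos: [621.8, -102.1, 228.4]
orientation: [1.0, 0.016, -0.001, -0.001]
ft_force: [3.4, -4.4, -7.9]
gripper_width: 13.3
tray [618.9  24. ] yaw deg 0.29 cost 0.22 124 619 zrim 48.4 zfl 34.2
nearP 574.2 57.2
farP 663.2 57.7
nearM 574.6 -9.8
farM 663.6 -9.3
tray [619.8  25. ] yaw deg 1.07 cost 0.02 10100 49609 zrim 48.2 zfl 34.3
nearP 574.7 57.7
farP 663.7 59.3
nearM 575.9 -9.3
farM 664.9 -7.7
```

View pics/c15.png

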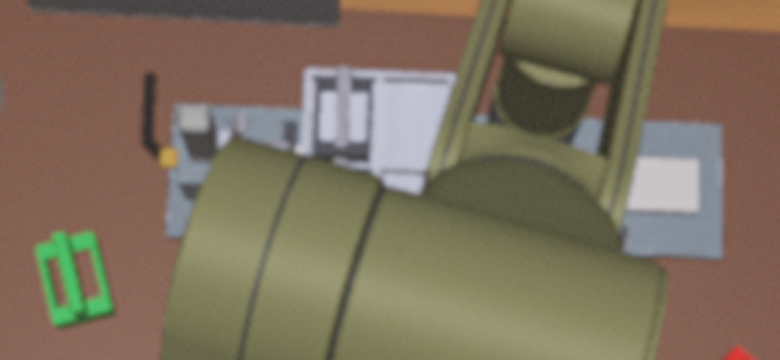

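```bash
for i in 1; do python3 -m inch '[{"dp":[0,-0.2,0],"turn":0},{"dp":[0.0,-0.4,0],"turn":0},{"dp":[0.0,-0.5,0],"turn":0}]'; done;  python3 -m inch '[{"dp":[0,-0.2,0],"turn":0},{"dp":[0.0,-0.4,0],"turn":0},{"dp":[0.0,-0.5,0],"turn":0}]'
```

```text
time_s: 20.95
eef_pos: [621.8, -100.5, 228.4]
orientation: [1.0, 0.017, -0.001, 0.003]
ft_force: [2.2, -16.7, -8.7]
gripper_width: 13.2
time_s: 21.32
eef_pos: [621.7, -99.2, 228.4]
orientation: [1.0, 0.017, -0.001, 0.007]
ft_force: [2.9, -18.5, -8.8]
gripper_width: 12.9
```

```bash
python3 tray.py wrist w16.png 620 26; python3 knob.py w16b.png; python3 g.py 622 -101 228 -73.4
```

```text
tray [619.8  25. ] yaw deg 1.06 cost 0.02 10247 48848 zrim 48.2 zfl 34.3
nearP 574.7 57.7
farP 663.7 59.3
nearM 575.9 -9.3
farM 664.9 -7.6
((621.7479248046875, -102.2512435913086), (16.692123413085938, 51.306758880615234), 0.5457484126091003) 77.93531996258713 [293, 217, 47, 124, 4412]
((604.9564208984375, -95.24620819091797), (1.3414223194122314, 5.748594284057617), 89.5543441772461) 78.59051360063387 [262, 261, 18, 12, 145]
((637.906494140625, -93.53421783447266), (2.8093137741088867, 7.412220478057861), 65.81491088867188) 77.92914674197796 [353, 260, 18, 13, 152]
t 21.43 pos [621.7 -99.2 228.4] yaw 2.0 tilt 0.77 q6 -0.25 F [  1.7 -16.6  -9. ] w 13.4
dp cm [0.02 0.18 0.05] turn 75.4 q6after 1.07 rows 7.045718939667167
```

View pics/w16.png

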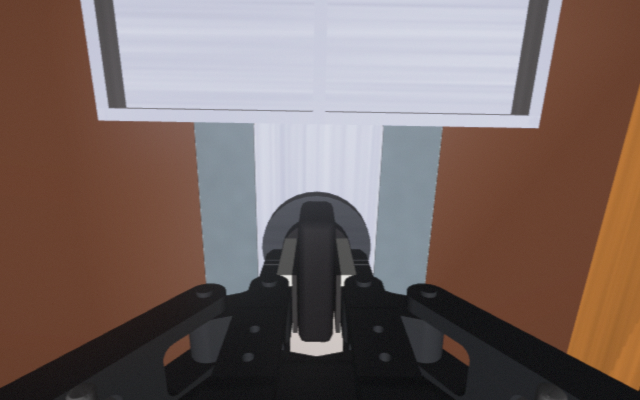

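The tray stayed at y=25.0 while the push force rose to 17–18 N, so it is home. Now I'll tighten the knob.

```bash
python3 -m inch '[{"dp":[0,0.2,0],"turn":9},{"dp":[0,0.25,0],"turn":19},{"dp":[0,0.25,0],"turn":29},{"dp":[0,0.25,0],"turn":39},{"dp":[0,0.25,0],"turn":48},{"dp":[0,0.25,0],"turn":58},{"dp":[0,0.25,0],"turn":67},{"dp":[0,0.25,0],"turn":76}]';python3 -m inch '[{"dp":[0,0,0],"turn":0.5},{"dp":[0,0,0],"turn":0.5}]'; python3 g.py 622 -101 228 -73.4; python3 knob.py w17.png;python3 tray.py wrist w17b.png 620 26
```

```text
time_s: 22.42
eef_pos: [622.2, -101.7, 228.6]
orientation: [0.798, -0.603, 0.004, 0.006]
ft_force: [4.0, -1.9, -6.8]
gripper_width: 13.2
time_s: 22.68
eef_pos: [622.2, -101.6, 228.6]
orientation: [0.796, -0.605, 0.004, 0.006]
ft_force: [3.7, -2.3, -6.4]
gripper_width: 13.0
t 22.68 pos [ 622.2 -101.6  228.6] yaw -74.5 tilt 0.81 q6 1.08 F [ 3.7 -2.3 -6.4] w 13.0
dp cm [-0.07 -0.    0.06] turn -1.1 q6after 1.07 rows 0.1034462299349919
((622.3034057617188, -104.3729019165039), (51.75910949707031, 16.939395904541016), 15.871003150939941) 78.0177983399667 [293, 215, 47, 126, 4500]
((625.620361328125, -86.98895263671875), (3.460177183151245, 7.695334434509277), 40.58598327636719) 78.05585931693211 [262, 261, 19, 12, 164]
((633.8641357421875, -118.91655731201172), (1.4013465642929077, 5.502318859100342), 18.055185317993164) 78.14391936338308 [354, 260, 17, 13, 148]
tray [619.8  23.5] yaw deg 0.91 cost 0.494 14466 45264 zrim 48.2 zfl 34.3
nearP 574.8 56.3
farP 663.8 57.7
nearM 575.8 -10.7
farM 664.8 -9.3
```

View pics/w17.png

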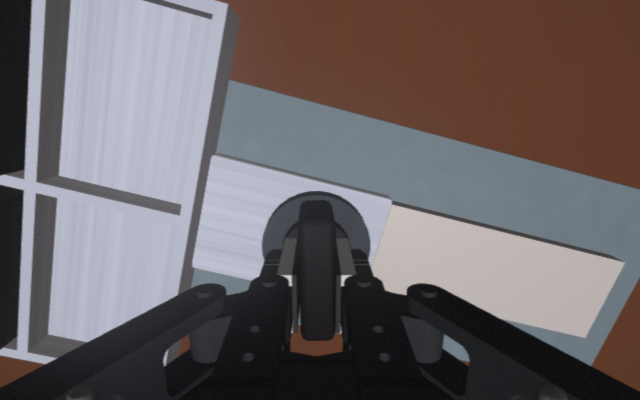

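```bash
python3 -m inch '[{"dp":[0,0,0],"turn":0},{"dp":[0,0,0],"turn":0},{"dp":[0,0,0],"turn":0},{"dp":[0,0,-2],"turn":0},{"dp":[0,0,-5],"turn":0},{"dp":[0,0,-9],"turn":0},{"dp":[0,0,-12],"turn":0},{"dp":[0,0,-12],"turn":0}]' 130; python3 knob.py w18.png;python3 tray.py wrist w18b.png 620 26; python3 die.py wrist w18c.png 82 94; python3 g.py 617 160 380 -90
```

```text
time_s: 23.78
eef_pos: [623.0, -100.0, 351.9]
orientation: [0.796, -0.606, 0.007, 0.004]
ft_force: [-0.3, -0.0, -0.3]
gripper_width: 41.9
((622.8641357421875, -104.84432983398438), (50.60239791870117, 13.964412689208984), 16.58470916748047) 77.91565499520215 [305, 166, 21, 69, 997]
tray [619.6  23.1] yaw deg 1.15 cost 0.218 7010 22368 zrim 48.3 zfl 34.3
nearP 574.4 55.7
farP 663.4 57.5
nearM 575.8 -11.3
farM 664.7 -9.5
bar (662.0, 56.1) size 76.0 13.8 ang 0.9 z 87.9 px [70, 11, 33, 129, 3092]
bar (618.5, 103.8) size 14.8 3.0 ang 1.0 z 85.7 px [0, 114, 9, 25, 160]
bar (575.9, 54.1) size 76.3 13.2 ang 0.8 z 88.0 px [62, 152, 32, 107, 2336]
t 23.93 pos [621.6 -99.8 347.6] yaw -74.6 tilt 0.79 q6 1.08 F [-1.2 -0.5 -0.6] w 41.8
dp cm [-25.12  -6.45  -3.59] turn 15.4 q6after 1.35 rows 4.189284064507905
```

View pics/w18.png

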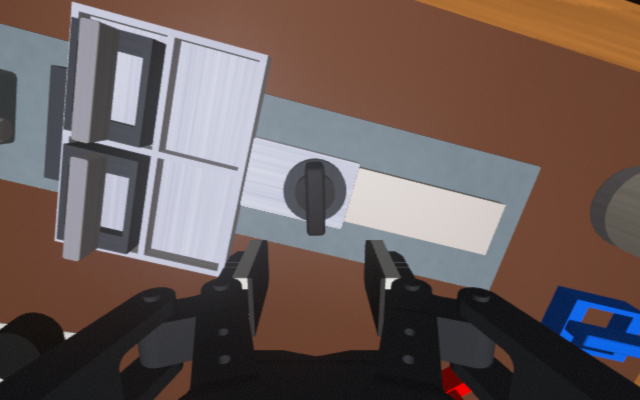

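```bash
python3 -m inch '[{"dp":[-5,-1.2,-3.5],"turn":8},{"dp":[-10,-2.5,-3.5],"turn":15.4},{"dp":[-15,-3.8,-3.5],"turn":15.4},{"dp":[-20,-5,-3.5],"turn":15.4},{"dp":[-25,-6.4,-3.5],"turn":15.4},{"dp":[-25,-6.4,-3.5],"turn":15.4},{"dp":[-25,-6.4,-3.5],"turn":15.4}]' 0;python3 tray.py wrist w19.png 620 25; python3 tray.py top t19.png 620 25; python3 die.py wrist w19c.png 82 94; python3 g.py 617 160 380 -90
python3 - <<'E'
from h import *
c=grab('wrist');W=cloud(c);p=W[np.isfinite(W[...,2])]
p=p[(abs(p[:,0]-617)<40)&(p[:,1]>90)&(p[:,1]<230)]
for lo in range(80,190,10):
    q=p[(p[:,2]>lo)&(p[:,2]<=lo+10)]
    if len(q)>3: print(lo,len(q),q.min(0).round(),q.max(0).round())
c=grab('scene');a=c['img'][150:290,190:390,::-1];cv2.imwrite('pics/s19.png',cv2.resize(a,None,fx=4,fy=4,interpolation=2))
E
```

```text
time_s: 24.8
eef_pos: [616.4, 158.6, 377.5]
orientation: [0.708, -0.707, 0.003, 0.007]
ft_force: [-0.2, -0.2, -0.1]
gripper_width: 85.7
tray [619.6  22.9] yaw deg 1.12 cost 0.278 5651 16219 zrim 48.2 zfl 34.3
nearP 574.5 55.5
farP 663.5 57.2
nearM 575.8 -11.5
farM 664.8 -9.8
tray [618.6  21.8] yaw deg 0.97 cost 0.23 294 1371 zrim 48.3 zfl 34.3
nearP 573.5 54.6
farP 662.5 56.1
nearM 574.7 -12.4
farM 663.7 -10.9
bar (662.3, 57.1) size 75.4 12.4 ang 1.3 z 88.0 px [433, 77, 26, 105, 1893]
bar (621.3, 147.8) size 88.2 18.5 ang 83.6 z 92.1 px [264, 173, 118, 28, 1040]
bar (590.4, 55.2) size 47.0 12.4 ang 1.7 z 87.9 px [429, 194, 21, 58, 958]
bar (559.7, 407.2) size 24.5 4.1 ang -14.1 z 83.2 px [0, 246, 6, 28, 94]
t 24.95 pos [616.9 157.3 378.5] yaw -90.1 tilt 0.84 q6 1.76 F [-0.3  0.7 -0.3] w 85.2
dp cm [-0.26 -0.01 -0.16] turn -0.1 q6after 1.76 rows 0.049169096533171246
80 301 [611. 105.  80.] [631. 191.  90.]
90 1611 [604. 104.  90.] [631. 192. 100.]
100 212 [610. 149. 100.] [630. 192. 110.]
110 245 [610. 147. 110.] [630. 192. 120.]
120 260 [609. 145. 120.] [630. 192. 130.]
130 313 [610. 143. 130.] [630. 192. 140.]
140 348 [609. 141. 140.] [630. 192. 150.]
150 401 [609. 139. 150.] [630. 192. 160.]
160 847 [610. 136. 160.] [630. 194. 170.]
170 2150 [605. 141. 170.] [630. 193. 177.]
```

View pics/w19.png

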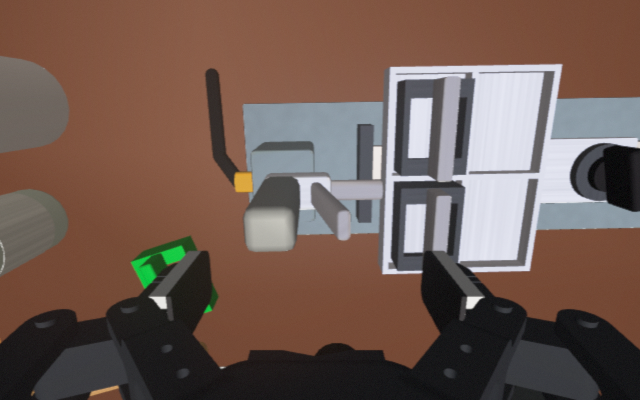

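View pics/s19.png

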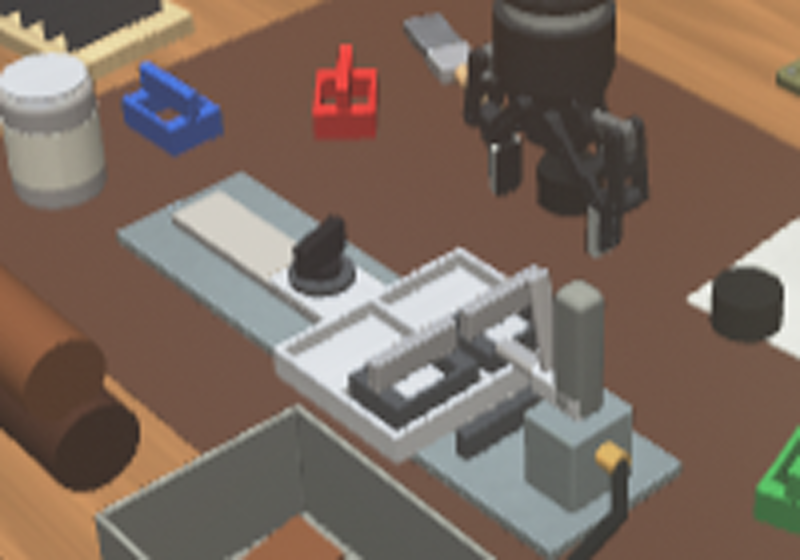

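```bash
python3 - <<'E'
from h import *
c=grab('wrist');W=cloud(c)
for v in (140,150,205,160):
    for u in range(352,396,3): print(v,u,W[v,u].round(1).tolist(),c['img'][v,u].tolist())
E
```

```text
140 352 [648.9, 117.6, 11.8] [145, 159, 170]
140 355 [649.1, 115.0, 14.0] [115, 126, 135]
140 358 [650.7, 114.2, 29.7] [68, 70, 74]
140 361 [651.2, 112.2, 34.5] [85, 88, 97]
140 364 [651.3, 109.6, 35.3] [87, 89, 97]
140 367 [651.2, 106.9, 34.7] [85, 88, 96]
140 370 [651.1, 104.1, 34.0] [87, 90, 99]
140 373 [648.9, 97.6, 12.4] [142, 155, 166]
140 376 [649.0, 95.0, 13.4] [143, 158, 167]
140 379 [649.0, 92.1, 13.2] [142, 154, 166]
140 382 [650.9, 92.9, 31.5] [102, 100, 103]
140 385 [652.4, 93.4, 47.0] [160, 160, 171]
140 388 [652.6, 91.2, 48.7] [222, 224, 236]
140 391 [652.4, 88.4, 47.5] [222, 224, 236]
140 394 [651.4, 83.4, 37.2] [69, 70, 75]
150 352 [639.5, 117.4, 12.7] [145, 157, 168]
150 355 [639.5, 114.6, 12.6] [111, 122, 129]
150 358 [641.8, 114.0, 30.2] [72, 75, 81]
150 361 [642.3, 111.9, 34.6] [88, 91, 97]
150 364 [642.2, 109.1, 33.5] [88, 90, 98]
150 367 [642.1, 106.3, 33.0] [89, 92, 99]
150 370 [642.2, 103.7, 33.9] [94, 95, 103]
150 373 [640.7, 99.0, 22.5] [238, 233, 231]
150 376 [640.9, 96.4, 23.6] [239, 235, 232]
150 379 [640.8, 93.6, 23.3] [225, 221, 219]
150 382 [642.1, 92
[... 798 characters left out ...]
65, 179]
205 394 [593.9, 81.8, 44.7] [49, 48, 50]
160 352 [629.9, 117.2, 12.5] [145, 159, 170]
160 355 [629.7, 114.1, 11.3] [111, 122, 130]
160 358 [632.8, 113.8, 31.0] [72, 75, 80]
160 361 [633.2, 111.5, 33.9] [85, 89, 97]
160 364 [633.1, 108.7, 33.1] [88, 91, 97]
160 367 [633.3, 106.2, 34.6] [87, 90, 99]
160 370 [633.3, 103.5, 34.7] [97, 100, 106]
160 373 [631.3, 98.6, 22.2] [238, 233, 230]
160 376 [631.3, 95.7, 21.9] [238, 233, 231]
160 379 [631.4, 93.0, 22.4] [207, 198, 196]
160 382 [633.2, 92.6, 34.3] [105, 101, 104]
160 385 [635.3, 92.7, 47.5] [184, 186, 201]
160 388 [635.6, 90.5, 49.7] [222, 223, 235]
160 391 [633.2, 84.4, 34.1] [219, 221, 233]
160 394 [634.2, 83.2, 40.5] [51, 50, 54]
```

```bash
python3 - <<'E'
from h import *
z=np.load('/tmp/top0.npz');W,img=z['W'],z['img']
# base ends along rows
for v in (155,183,187):
    for u in list(range(250,264,2))+list(range(432,448,2)):
        print(v,u,W[v,u].round(0).tolist(),img[v,u].tolist())
c=grab('wrist');Ww=cloud(c)
p=Ww.reshape(-1,3);im=c['img'].reshape(-1,3).astype(int)
# rail: bright warm, z 18-26
m=(p[:,2]>17)&(p[:,2]<27)&(im.min(1)>190);print('rail',p[m].min(0),p[m].max(0))
c=grab('top');a=c['img'][110:230,200:460,::-1];cv2.imwrite('pics/c20.png',cv2.resize(a,None,fx=3,fy=3,interpolation=2))
Wt=cloud(c)
for u in range(290,310): print(u,Wt[160,u].round(1).tolist(),c['img'][160,u].tolist())
for u in range(395,450,2): print(u,Wt[171,u].round(1).tolist(),c['img'][171,u].tolist())
E
```

```text
155 250 [641.0, 236.0, 32.0] [70, 57, 52]
155 252 [652.0, 236.0, -2.0] [121, 87, 77]
155 254 [651.0, 230.0, 3.0] [126, 91, 79]
155 256 [652.0, 224.0, 1.0] [120, 95, 89]
155 258 [649.0, 217.0, 13.0] [124, 130, 141]
155 260 [631.0, 203.0, 71.0] [106, 110, 118]
155 262 [603.0, 185.0, 163.0] [71, 69, 69]
155 432 [676.0, -277.0, 11.0] [129, 136, 148]
155 434 [677.0, -283.0, 10.0] [127, 135, 146]
155 436 [677.0, -288.0, 12.0] [127, 136, 147]
155 438 [677.0, -294.0, 11.0] [127, 136, 146]
155 440 [678.0, -300.0, 12.0] [126, 115, 119]
155 442 [680.0, -307.0, 6.0] [120, 85, 74]
155 444 [683.0, -314.0, -2.0] [120, 84, 73]
155 446 [683.0, -320.0, -1.0] [119, 85, 74]
183 250 [569.0, 235.0, -2.0] [129, 94, 82]
183 252 [569.0, 229.0, 1.0] [129, 96, 82]
183 254 [570.0, 224.0, -3.0] [131, 104, 97]
183 256 [567.0, 216.0, 10.0] [136, 139, 148]
183 258 [568.0, 211.0, 9.0] [127, 136, 147]
183 260 [567.0, 205.0, 12.0] [127, 137, 148]
183 262 [569.0, 200.0, 8.0] [130, 139, 150]
183 432 [595.0, -279.0, 7.0] [127, 136, 148]
183 434 [594.0, -283.0, 15.0] [127, 137, 148]
183 436 [594.0, -288.0, 13.0] [128, 137
[... 2238 characters left out ...]
 [624.9, -233.9, 17.6] [202, 198, 200]
419 [624.0, -238.7, 21.9] [201, 196, 199]
421 [625.4, -245.0, 18.3] [201, 195, 199]
423 [626.1, -250.9, 16.8] [202, 196, 199]
425 [625.6, -256.0, 19.5] [202, 197, 200]
427 [623.5, -260.0, 27.8] [200, 196, 199]
429 [625.7, -266.8, 21.3] [201, 196, 199]
431 [624.5, -271.4, 26.4] [199, 194, 197]
433 [629.5, -280.3, 10.7] [152, 156, 165]
435 [628.3, -284.8, 15.9] [131, 140, 151]
437 [629.3, -291.0, 13.3] [135, 143, 154]
439 [630.2, -297.1, 11.4] [139, 144, 156]
441 [634.0, -305.4, -0.4] [130, 108, 105]
443 [633.4, -310.3, 2.8] [128, 92, 81]
445 [632.7, -315.2, 6.3] [127, 92, 81]
447 [635.0, -322.5, -0.6] [126, 91, 80]
449 [636.8, -329.4, -5.5] [128, 93, 84]
```

View pics/c20.png

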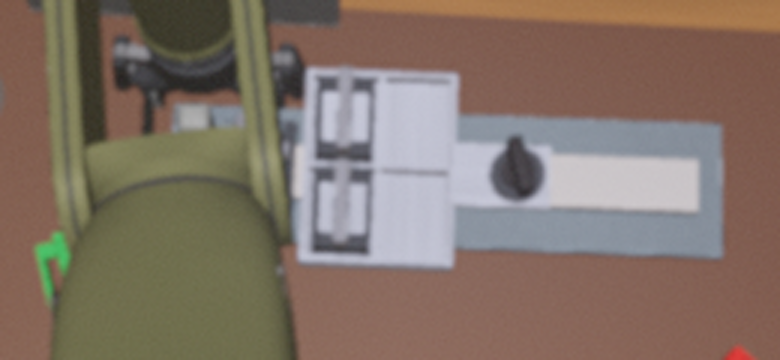

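The stop's face is at y≈102.5 and the tray's edge at ≈92.8. The tray also crept back about 2 mm while I was tightening. I'll loosen the knob, push the tray home again with a firmer grip, then regrip before tightening.

```bash
sed -i "s/d=np.array(\[x,y,z\])-s\['eef_pos'\]/gp=s['eef_pos']+155*M[:,2];print('grasp',gp.round(1));d=np.array([x,y,z])-gp/" g.py; python3 g.py 622.5 -104.3 180 -73.4
```

```text
grasp [616.6 155.7 224.3]
t 25.2 pos [617.  157.8 379.3] yaw -90.0 tilt 0.79 q6 1.76 F [-0.1  1.1  0. ] w 85.3
dp cm [25.94 -0.63  4.77] turn -16.6 q6after 1.47 rows 4.221034045844139
```

```bash
python3 -m inch '[{"dp":[5,-0.1,1],"turn":-8},{"dp":[10,-0.2,2],"turn":-16.6},{"dp":[15,-0.3,3],"turn":-16.6},{"dp":[20,-0.4,4],"turn":-16.6},{"dp":[25.9,-0.6,4.7],"turn":-16.6},{"dp":[25.9,-0.6,4.7],"turn":-16.6},{"dp":[25.9,-0.6,4.7],"turn":-16.6}]' 130; python3 knob.py w21.png; python3 tray.py top t21.png 620 22; python3 g.py 622.5 -104.3 72 -73.4
```

```text
time_s: 26.08
eef_pos: [622.5, -102.3, 335.7]
orientation: [0.801, -0.599, 0.003, 0.006]
ft_force: [-0.6, 0.5, 0.0]
gripper_width: 42.3
((647.29443359375, 50.56696701049805), (39.15463638305664, 2.143187999725342), 0.4181158244609833) 79.2806164989203 [79, 67, 14, 65, 263]
((622.6575317382812, -104.63050842285156), (50.85498046875, 13.38909912109375), 16.78377914428711) 77.96080381627459 [304, 166, 21, 73, 1257]
tray [618.5  21.7] yaw deg 0.9 cost 0.315 199 867 zrim 48.2 zfl 34.2
nearP 573.5 54.5
farP 662.5 55.9
nearM 574.6 -12.5
farM 663.6 -11.1
grasp [ 622.2 -102.9  181. ]
t 26.18 pos [ 622.6 -100.9  336. ] yaw -73.4 tilt 0.76 q6 1.06 F [ 0.2  0.6 -0.9] w 41.8
dp cm [ 1.00e-02 -6.00e-02  1.09e+01] turn -0.0 q6after 1.06 rows 1.743827008383352
```

View pics/w21.png

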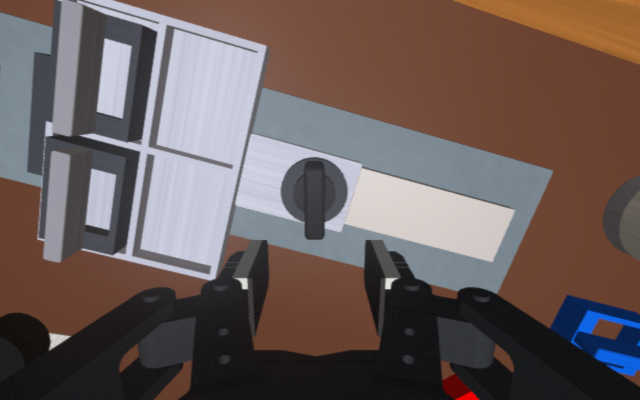

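```bash
python3 -m inch '[{"dp":[0.05,0,3],"turn":0},{"dp":[0.05,0,6],"turn":0},{"dp":[0.05,0,9],"turn":0},{"dp":[0.05,0,10.8],"turn":0},{"dp":[0.05,0,10.8],"turn":0},{"dp":[0.05,0,10.8],"turn":0}]'; python3 -m inch '[{"dp":[0,0,0],"turn":0},{"dp":[0,0,0],"turn":0},{"dp":[0,0,0],"turn":0},{"dp":[0,0,0],"turn":0},{"dp":[0,0,0],"turn":0}]' 255 60;  python3 -m inch '[{"dp":[0,0,0],"turn":-9},{"dp":[0,0,0],"turn":-18},{"dp":[0,0,0],"turn":-28},{"dp":[0,0,0],"turn":-38},{"dp":[0,0,0],"turn":-48},{"dp":[0,0,0],"turn":-58},{"dp":[0,0,0],"turn":-67},{"dp":[0,0,0],"turn":-75}]'; python3 g.py 622 -100 72 1.1;python3 tray.py wrist w22.png 620 24
```

```text
time_s: 26.92
eef_pos: [623.2, -102.4, 229.0]
orientation: [0.802, -0.597, 0.004, 0.006]
ft_force: [-0.2, 0.4, 0.2]
gripper_width: 41.9
time_s: 27.55
eef_pos: [623.5, -101.7, 230.7]
orientation: [0.802, -0.598, 0.004, 0.004]
ft_force: [-1.3, 3.8, 5.4]
gripper_width: 12.9
time_s: 28.55
eef_pos: [622.0, -101.3, 230.5]
orientation: [1.0, 0.016, -0.001, 0.005]
ft_force: [-3.6, 1.4, -0.2]
gripper_width: 12.7
grasp [ 621.7 -103.    75.5]
t 28.55 pos [ 622.  -101.3  230.5] yaw 1.8 tilt 0.61 q6 -0.25 F [-3.6  1.4 -0.2] w 12.7
dp cm [ 0.04 -0.3   0.35] turn 0.7 q6after -0.24 rows 0.07389933245889538
tray [619.9  22. ] yaw deg 1.08 cost 0.021 10113 48932 zrim 48.2 zfl 34.3
nearP 574.7 54.7
farP 663.7 56.3
nearM 576.0 -12.3
farM 665.0 -10.6
```

```bash
python3 -m inch '[{"dp":[0,-0.15,0],"turn":0},{"dp":[0.0,-0.3,0],"turn":0},{"dp":[0.0,-0.45,0],"turn":0},{"dp":[0.0,-0.6,0],"turn":0}]'; python3 tray.py wrist w23.png 620 25|head -1;  python3 -m inch '[{"dp":[0,-0.15,0],"turn":0},{"dp":[0.0,-0.3,0],"turn":0},{"dp":[0.0,-0.3,0],"turn":0}]'; python3 tray.py wrist w23.png 620 26|head -1
```

```text
time_s: 29.1
eef_pos: [621.9, -97.3, 230.5]
orientation: [1.0, 0.017, -0.001, 0.007]
ft_force: [-2.6, -11.1, -2.7]
gripper_width: 12.3
tray [619.8  25. ] yaw deg 1.07 cost 0.02 10152 49661 zrim 48.2 zfl 34.3
time_s: 29.52
eef_pos: [621.9, -96.6, 230.5]
orientation: [1.0, 0.017, -0.001, 0.01]
ft_force: [-2.9, -10.4, -2.5]
gripper_width: 12.9
tray [619.8  25. ] yaw deg 1.06 cost 0.021 10187 49378 zrim 48.2 zfl 34.3
```

```bash
python3 -m inch '[{"dp":[0,0,0],"turn":0},{"dp":[0,0,0],"turn":0},{"dp":[0,0,0],"turn":0},{"dp":[0,0,0],"turn":0}]' 190; python3 tray.py wrist w24.png 620 25|head -1;python3 knob.py w24b.png;  python3 g.py 621.8 -101.5 72 1.1
```

```text
time_s: 30.08
eef_pos: [622.1, -96.2, 230.7]
orientation: [1.0, 0.017, -0.001, 0.01]
ft_force: [0.2, 0.2, -0.1]
gripper_width: 21.8
tray [619.8  25. ] yaw deg 1.07 cost 0.021 10167 49895 zrim 48.2 zfl 34.3
((622.313232421875, -102.39093780517578), (13.87042236328125, 51.76996994018555), 1.2668551206588745) 77.94076608470046 [298, 220, 37, 122, 4141]
((611.6083984375, -97.6263427734375), (1.9897973537445068, 18.625152587890625), 7.968864440917969) 77.83483379958722 [282, 249, 8, 53, 146]
((633.51318359375, -98.27303314208984), (21.314889907836914, 1.5840530395507812), 87.69600677490234) 77.77356891580106 [344, 249, 7, 56, 141]
((642.1237182617188, -91.06101989746094), (3.3630266189575195, 8.571659088134766), 60.42240524291992) 77.5500885097094 [363, 255, 19, 15, 133]
((600.7483520507812, -93.4170150756836), (1.4791115522384644, 5.590110778808594), 87.77850341796875) 77.63966312749878 [251, 258, 18, 12, 154]
grasp [621.8 -99.3  75.6]
t 30.18 pos [622.  -96.3 230.6] yaw 2.0 tilt 1.11 q6 -0.24 F [ 1.4 -0.2 -0.4] w 21.7
dp cm [-0.01  0.21  0.37] turn 0.9 q6after -0.22 rows 0.08142727968808333
```

View pics/w24.png

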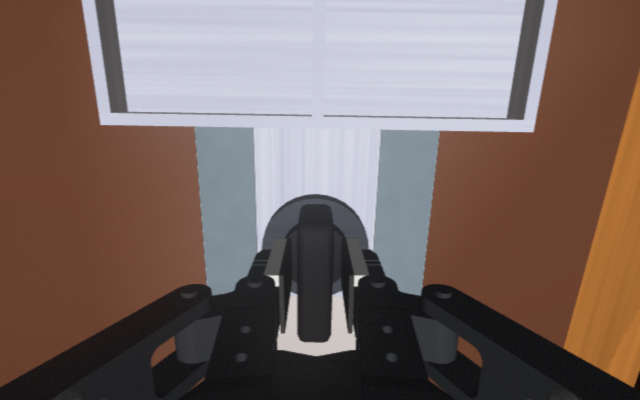

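```bash
python3 -m inch '[{"dp":[0,0.28,0.3],"turn":0.9},{"dp":[0,0.28,0.3],"turn":0.9},{"dp":[0,0.28,0.3],"turn":0.9}]'; python3 -m inch '[{"dp":[0,0,0],"turn":0},{"dp":[0,0,0],"turn":0},{"dp":[0,0,0],"turn":0}]' 255 60; python3 -m inch '[{"dp":[0,0,0],"turn":9},{"dp":[0,0,0],"turn":19},{"dp":[0,0,0],"turn":29},{"dp":[0,0,0],"turn":39},{"dp":[0,0,0],"turn":48},{"dp":[0,0,0],"turn":58},{"dp":[0,0,0],"turn":67},{"dp":[0,0,0],"turn":75.5}]';python3 g.py 622 -102 72 -73.4;  python3 -m inch '[{"dp":[0,0,0],"turn":0},{"dp":[0,0,0],"turn":0},{"dp":[0,0,0],"turn":0},{"dp":[0,0,0],"turn":0}]' 130
```

```text
time_s: 30.55
eef_pos: [622.0, -99.2, 227.6]
orientation: [1.0, 0.009, -0.001, 0.01]
ft_force: [0.4, -0.6, -0.3]
gripper_width: 21.8
time_s: 30.92
eef_pos: [621.8, -99.2, 227.8]
orientation: [1.0, 0.009, -0.001, 0.01]
ft_force: [-1.2, 0.3, 2.8]
gripper_width: 12.7
time_s: 31.92
eef_pos: [621.8, -99.2, 228.0]
orientation: [0.795, -0.606, 0.005, 0.008]
ft_force: [-1.5, -0.2, 2.7]
gripper_width: 12.9
grasp [ 621.5 -102.2   73.1]
t 31.93 pos [621.8 -99.2 228. ] yaw -74.7 tilt 1.12 q6 1.1 F [-1.5 -0.2  2.7] w 12.9
dp cm [-0.01 -0.05  0.1 ] turn -1.3 q6after 1.07 rows 0.11825084227439221
time_s: 32.42
eef_pos: [621.8, -99.2, 227.9]
orientation: [0.795, -0.606, 0.005, 0.008]
ft_force: [0.3, 0.7, 0.4]
gripper_width: 41.8
```

```bash
python3 -m inch '[{"dp":[0,0,-2],"turn":0},{"dp":[0,0,-5],"turn":0},{"dp":[0,0,-9],"turn":0},{"dp":[0,0,-12],"turn":0},{"dp":[0,0,-12],"turn":0}]'; python3 knob.py w25.png; python3 g.py 617.5 171 220 -88.9
```

```text
time_s: 33.05
eef_pos: [623.1, -97.0, 351.0]
orientation: [0.795, -0.606, 0.008, 0.007]
ft_force: [0.2, 0.1, 0.5]
gripper_width: 42.0
((622.7987670898438, -102.70426940917969), (50.5479850769043, 13.557209014892578), 15.916372299194336) 77.89069123565754 [305, 166, 20, 69, 1024]
grasp [622.4 -99.9 194. ]
t 33.1 pos [622.3 -96.8 349. ] yaw -74.6 tilt 1.14 q6 1.09 F [ 0.1 -0.1  0.2] w 41.7
dp cm [-26.2   -6.7   -3.14] turn 14.3 q6after 1.34 rows 4.355427100533782
```

Knob tight (bar at 15.9°, about 1.31 rad) with the tray 2 mm further home. On to the gun.

```bash
python3 -m inch '[{"dp":[-5,-1.2,-3.1],"turn":8},{"dp":[-10,-2.5,-3.1],"turn":14.3},{"dp":[-15,-3.8,-3.1],"turn":14.3},{"dp":[-20,-5,-3.1],"turn":14.3},{"dp":[-26.2,-6.7,-3.1],"turn":14.3},{"dp":[-26.2,-6.7,-3.1],"turn":14.3},{"dp":[-26.2,-6.7,-3.1],"turn":14.3}]' 0
cat > gun.py <<'E'
from h import *
import sys
c=grab('wrist',sys.argv[1]);W=cloud(c);p=W[np.isfinite(W[...,2])]
p=p[(abs(p[:,0]-617)<40)&(p[:,1]>100)&(p[:,1]<230)]
for lo in range(130,185,6):
    q=p[(p[:,2]>lo)&(p[:,2]<=lo+6)]
    if len(q)>3: print(lo,len(q),q.min(0).round(1),q.max(0).round(1))
E
python3 gun.py w26.png;  python3 g.py 617.5 171 152 -88.9
```

```text
time_s: 33.98
eef_pos: [616.9, 174.3, 372.8]
orientation: [0.714, -0.7, 0.007, 0.008]
ft_force: [-0.6, -0.7, -0.7]
gripper_width: 85.3
130 201 [609.5 143.7 130. ] [630.2 193.7 136. ]
136 210 [609.9 142.9 136. ] [630.2 193.6 142. ]
142 231 [609.3 141.3 142. ] [630.2 193.5 148. ]
148 255 [609.6 139.9 148. ] [630.2 193.5 153.8]
154 282 [610.  138.6 154.1] [630.3 193.4 160. ]
160 301 [610.  136.9 160. ] [630.4 193.4 166. ]
166 808 [607.2 136.4 166. ] [630.3 193.6 172. ]
172 2055 [605.6 166.3 172. ] [629.5 192.7 177.8]
grasp [616.8 170.1 218.2]
t 34.02 pos [617.1 173.4 373.2] yaw -88.9 tilt 1.22 q6 1.77 F [-0.3 -0.3 -0.2] w 85.1
dp cm [-0.23 -0.09  6.62] turn -0.0 q6after 1.77 rows 1.0596922095681205
```

View pics/w26.png

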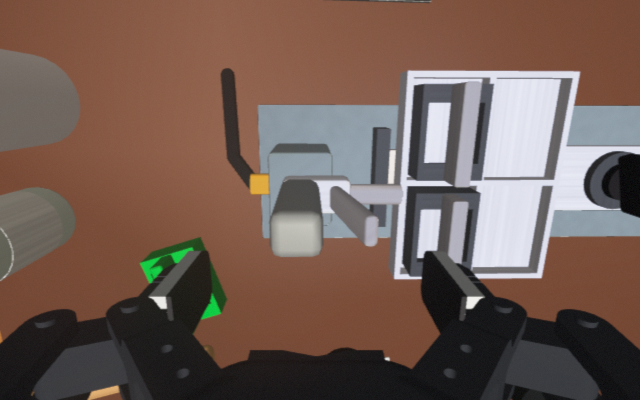

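```bash
python3 -m inch '[{"dp":[-0.1,-0.05,2],"turn":0},{"dp":[-0.1,-0.05,4],"turn":0},{"dp":[-0.1,-0.05,5.5],"turn":0},{"dp":[-0.1,-0.05,6.5],"turn":0},{"dp":[-0.1,-0.05,6.5],"turn":0}]'; python3 g.py 617.5 174.3 152 -88.9
```

```text
time_s: 34.65
eef_pos: [617.3, 172.4, 307.3]
orientation: [0.713, -0.701, 0.006, 0.009]
ft_force: [-0.4, 0.2, -0.2]
gripper_width: 85.6
grasp [616.8 169.1 152.4]
t 34.65 pos [617.3 172.4 307.3] yaw -89.0 tilt 1.26 q6 1.77 F [-0.4  0.2 -0.2] w 85.6
dp cm [-0.52 -0.08  0.03] turn -0.1 q6after 1.77 rows 0.08477209846330051
```

```bash
python3 -m inch '[{"dp":[-0.25,-0.05,0],"turn":0},{"dp":[-0.45,-0.05,0],"turn":0},{"dp":[-0.45,-0.05,0],"turn":0}]';python3 g.py 617.5 174.3 152 -88.9; python3 -m inch '[{"dp":[0,0,0],"turn":0},{"dp":[0,0,0],"turn":0},{"dp":[0,0,0],"turn":0},{"dp":[0,0,0],"turn":0},{"dp":[0,0,0],"turn":0},{"dp":[0,0,0],"turn":0}]' 255 40;  python3 -m inch '[{"dp":[0,0,0],"turn":0},{"dp":[0,0,0],"turn":0},{"dp":[0,0,0],"turn":0},{"dp":[0,0,0],"turn":0},{"dp":[0,0,0],"turn":0},{"dp":[0,0,0],"turn":0}]'; python3 gun.py w27.png
```

```text
time_s: 35.02
eef_pos: [617.9, 177.3, 307.8]
orientation: [0.714, -0.7, 0.007, 0.008]
ft_force: [0.8, 0.5, 0.2]
gripper_width: 85.2
grasp [617.5 174.  152.8]
t 35.02 pos [617.9 177.3 307.8] yaw -88.9 tilt 1.23 q6 1.78 F [0.8 0.5 0.2] w 85.2
dp cm [-0.03  0.    0.08] turn -0.0 q6after 1.78 rows 0.014233264047384439
time_s: 35.78
eef_pos: [618.0, 177.9, 309.5]
orientation: [0.714, -0.701, 0.007, 0.007]
ft_force: [-1.5, 0.5, 7.0]
gripper_width: 38.4
time_s: 36.52
eef_pos: [618.0, 177.9, 309.5]
orientation: [0.714, -0.701, 0.007, 0.007]
ft_force: [0.6, -1.6, 2.1]
gripper_width: 37.9
130 384 [611.2 154.9 130.1] [630.5 193.1 136. ]
136 453 [611.5 154.8 136. ] [630.4 199.  142. ]
142 769 [611.4 142.3 142. ] [630.5 206.7 148. ]
148 980 [610.9 141.5 148. ] [630.7 207.2 154. ]
154 1079 [611.3 141.4 154. ] [630.6 207.3 160. ]
160 1269 [611.  141.8 160. ] [630.8 207.3 166. ]
166 2550 [607.1 141.9 166. ] [630.7 207.5 172. ]
172 5737 [605.3 145.  172. ] [631.2 211.6 178. ]
178 1026 [616.2 128.  178. ] [633.  225.1 184. ]
184 2411 [605.5 123.2 184. ] [633.7 227.5 190. ]
```

View pics/w27.png

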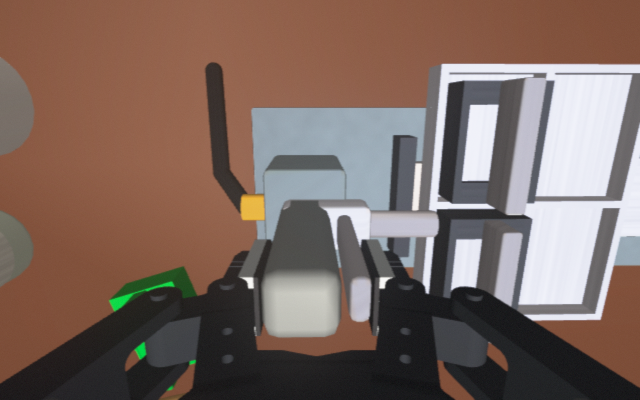

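The trigger is vertical: it stands at y≈154.8 at every height, and the width is 38 mm. I'll hold a bit longer, then release.

```bash
python3 -m inch '[{"dp":[0,0,0],"turn":0},{"dp":[0,0,0],"turn":0},{"dp":[0,0,0],"turn":0},{"dp":[0,0,0],"turn":0},{"dp":[0,0,0],"turn":0},{"dp":[0,0,0],"turn":0}]'; python3 -m inch '[{"dp":[0,0,0],"turn":0},{"dp":[0,0,0],"turn":0},{"dp":[0,0,0],"turn":0},{"dp":[0,0,0],"turn":0},{"dp":[0,0,0],"turn":0},{"dp":[0.2,0,0],"turn":0},{"dp":[0.35,0,0],"turn":0},{"dp":[0.35,0,0],"turn":0}]' 0;  python3 -m inch '[{"dp":[0,0,-2],"turn":0},{"dp":[0,0,-5],"turn":0},{"dp":[0,0,-7],"turn":0},{"dp":[0,0,-7],"turn":0}]'; python3 gun.py w28.png; python3 tray.py wrist w28b.png 620 25; python3 g.py 622 -102.5 190 -74
```

```text
time_s: 37.33
eef_pos: [618.0, 177.9, 309.5]
orientation: [0.714, -0.7, 0.007, 0.007]
ft_force: [-1.1, -2.0, 1.3]
gripper_width: 38.2
time_s: 38.33
eef_pos: [618.1, 174.2, 309.6]
orientation: [0.713, -0.701, 0.007, 0.007]
ft_force: [-0.6, -0.2, 0.7]
gripper_width: 85.4
time_s: 38.83
eef_pos: [618.7, 175.7, 381.6]
orientation: [0.713, -0.701, 0.008, 0.005]
ft_force: [1.1, 0.4, 0.0]
gripper_width: 85.3
130 188 [609.2 143.3 130.1] [630.2 193.4 136. ]
136 186 [609.6 143.  136.1] [630.3 193.7 142. ]
142 217 [609.8 141.2 142. ] [630.2 193.  148. ]
148 222 [610. 140. 148.] [630.5 193.2 153.9]
154 259 [610.2 138.7 154. ] [630.3 193.6 160. ]
160 278 [609.5 136.2 160. ] [630.3 193.8 165.9]
166 714 [607.1 136.3 166. ] [630.3 193.4 172. ]
172 1871 [605.2 166.3 172. ] [629.3 192.6 177.1]
tray [619.6  24.6] yaw deg 1.11 cost 0.227 5052 15360 zrim 48.2 zfl 34.2
nearP 574.4 57.3
farP 663.4 59.0
nearM 575.8 -9.7
farM 664.7 -8.0
grasp [617.7 172.5 224.1]
t 38.92 pos [617.8 175.5 379.1] yaw -89.0 tilt 1.1 q6 1.77 F [ 0.3 -0.3 -0.9] w 85.6
dp cm [27.44  0.07  3.94] turn -15.0 q6after 1.51 rows 4.434631730655759
```

View pics/w28.png

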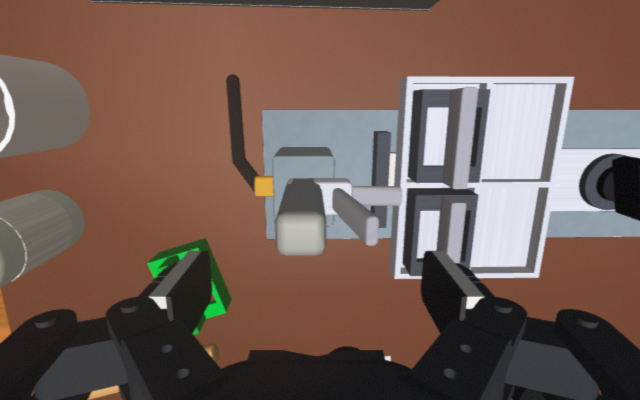

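The trigger has sprung back. I'll return to the knob to loosen it.

```bash
python3 -m inch '[{"dp":[5,0,1],"turn":-8},{"dp":[10,0,2],"turn":-15},{"dp":[16,0,3],"turn":-15},{"dp":[22,0,3.9],"turn":-15},{"dp":[27.4,0,3.9],"turn":-15},{"dp":[27.4,0,3.9],"turn":-15},{"dp":[27.4,0,3.9],"turn":-15}]' 130; python3 knob.py w29.png; python3 g.py 622 -102.5 73 -74
```

```text
time_s: 39.8
eef_pos: [622.3, -99.1, 344.0]
orientation: [0.799, -0.602, 0.004, 0.008]
ft_force: [0.2, 0.2, 0.4]
gripper_width: 41.9
((622.5133666992188, -103.02555084228516), (51.19064712524414, 13.497123718261719), 16.04200553894043) 77.90612879096145 [305, 163, 20, 72, 1114]
grasp [ 622.  -101.2  189.4]
t 39.85 pos [622.4 -98.4 344.3] yaw -73.9 tilt 1.05 q6 1.08 F [-1.2  0.2 -0.5] w 41.9
dp cm [-0.07 -0.05 11.64] turn 0.1 q6after 1.08 rows 1.8617476762523024
```

View pics/w29.png

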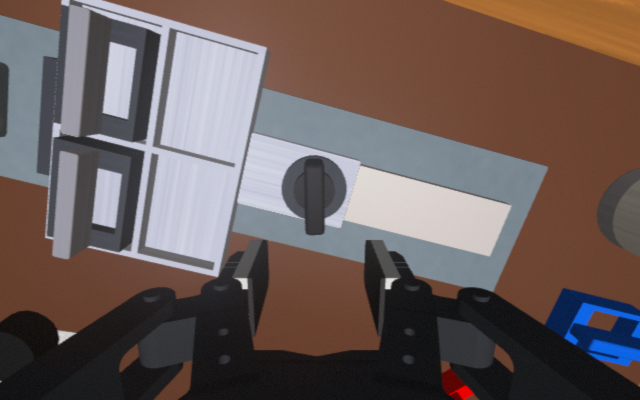

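```bash
python3 -m inch '[{"dp":[0.05,0,3],"turn":0},{"dp":[0.05,0,6],"turn":0},{"dp":[0.05,0,9],"turn":0},{"dp":[0.05,0,11.5],"turn":0},{"dp":[0.05,0,11.5],"turn":0},{"dp":[0.05,0,11.5],"turn":0}]'; python3 -m inch '[{"dp":[0,0,0],"turn":0},{"dp":[0,0,0],"turn":0},{"dp":[0,0,0],"turn":0},{"dp":[0,0,0],"turn":0},{"dp":[0,0,0],"turn":0}]' 255 60;  python3 -m inch '[{"dp":[0,0,0],"turn":-9},{"dp":[0,0,0],"turn":-18},{"dp":[0,0,0],"turn":-28},{"dp":[0,0,0],"turn":-38},{"dp":[0,0,0],"turn":-48},{"dp":[0,0,0],"turn":-58},{"dp":[0,0,0],"turn":-67},{"dp":[0,0,0],"turn":-75}]'; python3 g.py 624.5 -258 73 1.1
```

```text
time_s: 40.6
eef_pos: [622.7, -99.8, 230.1]
orientation: [0.799, -0.601, 0.005, 0.008]
ft_force: [-0.2, 0.4, -0.6]
gripper_width: 41.6
time_s: 41.22
eef_pos: [623.2, -99.2, 231.7]
orientation: [0.799, -0.601, 0.005, 0.007]
ft_force: [-0.7, 4.2, 5.3]
gripper_width: 12.6
time_s: 42.22
eef_pos: [622.0, -98.9, 231.6]
orientation: [1.0, 0.012, -0.001, 0.008]
ft_force: [-3.5, 1.5, 0.4]
gripper_width: 12.8
grasp [ 621.7 -101.3   76.7]
t 42.23 pos [622.  -98.9 231.6] yaw 1.4 tilt 0.91 q6 -0.23 F [-3.5  1.5  0.4] w 12.8
dp cm [-0.09 15.66  0.61] turn 0.3 q6after -0.23 rows 2.507862348157165
```

```bash
python3 -m inch '[{"dp":[0,0.8,0],"turn":0},{"dp":[0,2,0.03],"turn":0},{"dp":[-0.02,3.5,0.06],"turn":0},{"dp":[-0.03,5,0.08],"turn":0},{"dp":[-0.04,6.5,0.1],"turn":0},{"dp":[-0.05,7.5,0.12],"turn":0},{"dp":[-0.05,8,0.13],"turn":0},{"dp":[-0.05,8,0.13],"turn":0}]'; python3 tray.py wrist w30.png 621 -55|head -1; python3 -m inch '[{"dp":[0,0.8,0],"turn":0},{"dp":[0,2,0.03],"turn":0},{"dp":[-0.02,3.5,0.06],"turn":0},{"dp":[-0.03,5,0.08],"turn":0},{"dp":[-0.04,6,0.1],"turn":0},{"dp":[-0.05,7,0.12],"turn":0},{"dp":[-0.05,7,0.12],"turn":0}]';python3 tray.py wrist w31.png 622 -125|head -1; python3 g.py 624.5 -260 73 1.1
```

```text
time_s: 43.22
eef_pos: [623.4, -179.8, 231.6]
orientation: [1.0, 0.012, -0.001, 0.009]
ft_force: [-1.4, -1.9, -1.4]
gripper_width: 12.3
tray [621.3 -57.2] yaw deg 1.07 cost 0.02 10046 48171 zrim 48.2 zfl 34.3
time_s: 44.15
eef_pos: [624.6, -251.1, 231.7]
orientation: [1.0, 0.011, -0.001, 0.009]
ft_force: [-0.8, -1.8, -1.3]
gripper_width: 12.4
tray [ 622.6 -128.8] yaw deg 1.07 cost 0.019 10032 47717 zrim 48.2 zfl 34.3
grasp [ 624.4 -253.4   76.7]
t 44.2 pos [ 624.6 -250.5  231.7] yaw 1.3 tilt 1.05 q6 -0.45 F [-0.3 -2.2 -1.6] w 12.9
dp cm [-0.01  0.66  0.38] turn 0.2 q6after -0.45 rows 0.12128967457046662
```

View pics/w31.png

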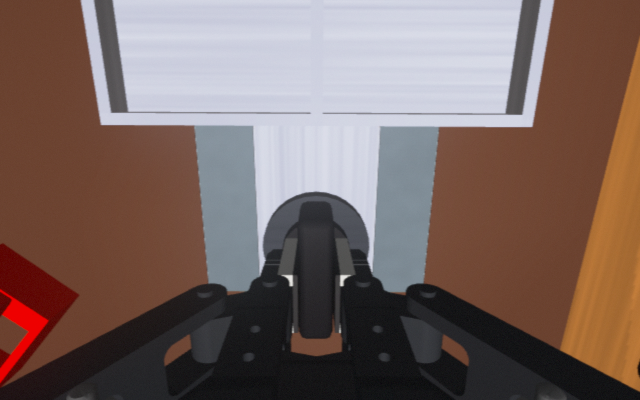

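Travel so far is 153.8 mm with the tray still free. I'll continue slowly to the end.

```bash
python3 -m inch '[{"dp":[0,0.3,0],"turn":0},{"dp":[0,0.6,0],"turn":0},{"dp":[0,0.7,0],"turn":0}]';python3 tray.py wrist w32.png 622 -134|head -1;python3 -m inch '[{"dp":[0,0.15,0],"turn":0},{"dp":[0,0.3,0],"turn":0},{"dp":[0,0.3,0],"turn":0}]';python3 tray.py wrist w33.png 622 -134|head -1
```

```text
time_s: 44.58
eef_pos: [624.8, -257.3, 231.7]
orientation: [1.0, 0.012, -0.001, 0.009]
ft_force: [-0.2, 2.5, -1.3]
gripper_width: 12.8
tray [ 622.7 -134.8] yaw deg 1.06 cost 0.019 10021 48432 zrim 48.2 zfl 34.3
time_s: 45.0
eef_pos: [624.9, -258.3, 231.6]
orientation: [1.0, 0.011, -0.001, 0.007]
ft_force: [1.7, 7.7, -0.4]
gripper_width: 12.8
tray [ 622.7 -135. ] yaw deg 1.07 cost 0.019 10011 48232 zrim 48.2 zfl 34.3
```

The tray travelled exactly 160.0 mm between its two hard ends, so home was the true end of travel. I'll release and lift.

```bash
python3 -m inch '[{"dp":[0,0,0],"turn":0},{"dp":[0,0,0],"turn":0},{"dp":[0,0,0],"turn":0},{"dp":[0,0,0],"turn":0},{"dp":[0,0,-2],"turn":0},{"dp":[0,0,-5],"turn":0},{"dp":[0,0,-9],"turn":0},{"dp":[0,0,-14],"turn":0}]' 150; python3 -m inch '[{"dp":[-3,3,-2],"turn":0},{"dp":[-6,8,-2],"turn":0},{"dp":[-12,8,-2],"turn":0},{"dp":[-16,8,-2],"turn":0},{"dp":[-20,8,-2],"turn":0},{"dp":[-20,8,-2],"turn":0},{"dp":[-20,8,-2],"turn":0}]'; python3 knob.py w34.png;python3 tray.py wrist w34b.png 622 -134|head -1; python3 die.py wrist w34c.png 82 94;python3 tray.py top t34.png 622 -134; python3 die.py top t34.png 82 94|grep -E 'bar \((5|6)'
python3 - <<'E'
from h import *
z=np.load('/tmp/top0.npz');W=z['W'];c=grab('top');Wt=cloud(c)
def k(W,u0,u1,v0,v1,lo,hi):
    w=W[v0:v1,u0:u1].reshape(-1,3);p=w[(w[:,2]>lo)&(w[:,2]<hi)];return cv2.minAreaRect(p[:,:2].astype(np.float32))
print('knob',k(Wt,405,460,140,195,72,90))
g=Wt[130:185,245:300].reshape(-1,3);q=g[(g[:,2]>150)&(g[:,2]<170)];print('gun150-170',q.min(0),q.max(0))
E
```

```text
time_s: 46.05
eef_pos: [624.7, -256.5, 371.7]
orientation: [1.0, 0.011, -0.002, 0.006]
ft_force: [0.4, -1.0, -0.2]
gripper_width: 35.1
time_s: 46.92
eef_pos: [427.0, -341.1, 394.2]
orientation: [1.0, 0.011, -0.002, 0.007]
ft_force: [0.3, -0.5, 0.1]
gripper_width: 35.2
((623.6355590820312, -261.24066162109375), (50.172386169433594, 13.647281646728516), 89.90708923339844) 77.70395128979686 [557, 50, 32, 69, 1299]
tray [ 622.8 -132.9] yaw deg 1.08 cost 0.023 1426 2837 zrim 48.2 zfl 34.1
bar (658.0, -393.4) size 78.9 35.1 ang 61.1 z 88.1 px [557, 217, 78, 82, 1034]
tray [ 621.5 -134.6] yaw deg 0.99 cost 0.26 315 1295 zrim 48.2 zfl 34.2
nearP 576.4 -101.9
farP 665.4 -100.4
nearM 577.6 -168.9
farM 666.6 -167.4
bar (680.1, 424.3) size 82.9 78.5 ang 33.6 z 89.1 px [162, 118, 33, 29, 185]
bar (662.7, -100.3) size 76.4 11.4 ang -0.6 z 88.4 px [371, 135, 5, 27, 109]
bar (699.9, -621.1) size 122.1 32.0 ang -89.6 z 90.4 px [543, 139, 46, 14, 422]
bar (616.3, 123.4) size 42.1 17.9 ang 85.2 z 90.9 px [281, 155, 16, 8, 67]
bar (580.0, -96.9) size 75.7 11.2 ang 1.4 z 88.0 px [368, 164, 5, 28, 123]
knob ((622.9671020507812, -262.3717041015625), (14.891735076904297, 52.390140533447266), 2.2575409412384033)
gun150-170 [602.27117921 134.91221096 150.3954434 ] [624.26000332 192.54129198 169.90178676]
```

View pics/t34.png

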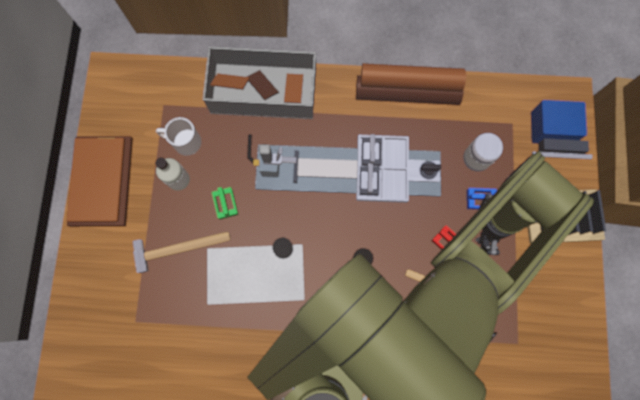

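View pics/w34.png

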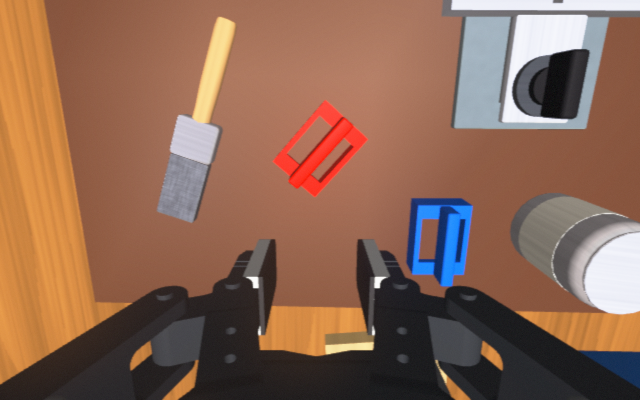

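```bash
python3 g.py 560 -110 215 1
```

```text
grasp [ 426.8 -342.7  238.5]
t 47.23 pos [ 427.5 -340.7  393.5] yaw 1.4 tilt 0.78 q6 -0.77 F [ 0.1  0.4 -0.5] w 35.4
dp cm [ 13.88 -22.98   1.99] turn 0.4 q6after -0.76 rows 4.306661672608334
```

```bash
python3 -m inch '[{"dp":[3,-5,0],"turn":0},{"dp":[6,-10,0],"turn":0},{"dp":[9,-15,0],"turn":0},{"dp":[11,-19,0],"turn":0},{"dp":[11,-19,0],"turn":0},{"dp":[11,-19,0],"turn":0}]'; python3 tray.py wrist w35.png 622 -134; python3 die.py wrist w35.png 82 94; python3 - <<'E'
from h import *
c=grab('wrist');W=cloud(c);p=W[np.isfinite(W[...,2])]
for n,x,y in(('near',577,-101),('far',665,-100)):
    q=p[(abs(p[:,0]-x)<38)&(abs(p[:,1]-y)<32)]
    for nm,lo,hi in(('bar',84,92),('frame',56,68)):
        r=q[(q[:,2]>lo)&(q[:,2]<hi)];A=np.c_[r[:,:2]-r[:,:2].mean(0),np.ones(len(r))];s=np.linalg.lstsq(A,r[:,2],rcond=None)[0];print(n,nm,len(r),s.round(3),r.min(0).round(1),r.max(0).round(1))
E
```

```text
time_s: 47.98
eef_pos: [533.1, -148.1, 390.3]
orientation: [1.0, 0.013, -0.003, 0.007]
ft_force: [-0.0, 0.2, -0.3]
gripper_width: 35.1
tray [ 623. -133.] yaw deg 1.03 cost 0.103 5523 16581 zrim 48.1 zfl 34.2
nearP 577.9 -100.3
farP 666.9 -98.7
nearM 579.1 -167.3
farM 668.1 -165.7
bar (581.5, -96.4) size 76.1 12.0 ang 1.4 z 88.1 px [333, 110, 102, 17, 1646]
bar (664.8, -99.4) size 76.2 12.0 ang 1.2 z 88.0 px [441, 117, 104, 17, 1624]
near bar 1520 [3.0000e-03 1.0000e-03 8.8016e+01] [ 543.8 -102.8   84.1] [615.  -90.1  90.6]
near frame 2293 [-2.0000e-03  3.0000e-03  6.2029e+01] [ 543.3 -123.6   56. ] [615. -69.  65.]
far bar 1664 [ 5.0000e-03 -9.0000e-03  8.7853e+01] [ 627. -106.   84.] [702.6 -93.   90.7]
far frame 2719 [-3.0000e-03  9.0000e-03  6.1977e+01] [ 627.  -127.1   56. ] [703.  -72.2  68. ]
```

View pics/w35.png

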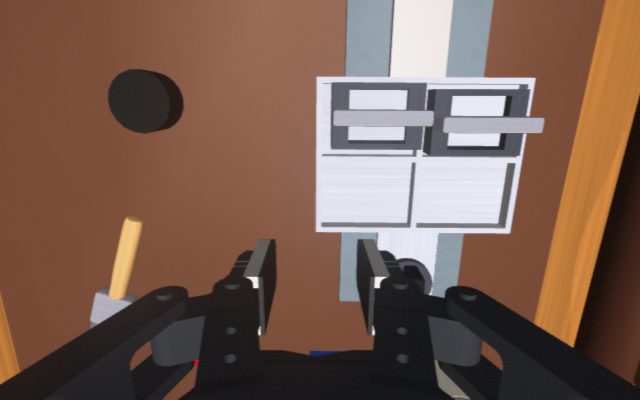

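Both dies are flat (frame tops at z 62.0, slope below 0.01). The near one rests against its pocket walls about 5 mm off centre, inside the 9 mm limit. I'll hand it in.

```bash
python3 -c "
from cell import arm,monitor
print(monitor.read_state()['time_s']);print(arm.close_job())"
```

```text
48.125
the job is handed in; nothing more can be done
None
```

The job is done and was handed in at 48.1 s; no verdict was reported, so what follows is from my own checks.

**What I did:** I set the two grey steel dies into the two +y pockets of the clamped tray. Then I loosened the knob, pushed the tray home, tightened the knob, held the trigger fully squeezed for about 1.5 s and let it spring back. Last, I loosened the knob again and drew the tray all the way back.

**Last checks:**
- **Dies:** Both lie flat with the bar up and their undersides on the pocket floors. The far die is about 2 mm from its pocket's centre. The near die is about 5 mm off, against its pocket walls, inside the 9 mm limit.
- **Tray travel:** It moved 160.0 mm between its two hard ends and now stands at the back one.
- **Knob:** The bar is back along the station's axis, so the knob is loose (within about 0.02 rad in both views).
- **Trigger:** It is back where it stood before the squeeze.
- **Other things on the bench:** Nothing looked moved in the pictures. I did not measure this, and the arm hid part of the bench in the last top view.

**What went wrong or disagreed:**
- **First tightening:** It dragged the tray back 2–3 mm. Before touching the trigger I loosened the knob, pushed the tray home again, regripped and retightened it; it then read 24.6 against 25.0 mm at the hard end.
- **Gap at the stop:** A gap of about 8 mm shows between the tray and the dark stop plate even when home. The full 160 mm of travel and the firm resistance there (10–18 N, against about 2 N sliding) show it was the end of the travel.

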